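# Rack the sample cells and hold the block heater's lid at its marker

## Robot

A 6-joint arm with a two-finger parallel gripper is mounted at the origin on a cart in front of the work surface, level with it; the furniture and walls round the work are solid. World frame = base frame: x ahead of the robot, y to its left, z up, the work surface at z = 0. Lengths are in m, angles in rad, forces in N, time in s.
With the tool pointing down it reaches from about 0.3 to 0.75 m from the base axis. Payload 8.5 kg.
Tool frame: the origin (TCP) lies on the centre line of the jaws, within the pads' length; the fingertips stand 22 mm ahead of it and the grasp point (between the pads) lies 3 mm ahead of it; z points along the fingers, y is the line along which they close (so a half turn about z gives the same grasp; the last joint's range is limited). The gripper opens to 85 mm and grips with 20 to 120 N. Pads are 22 mm wide; open, the fingers measure 114 mm over their backs; the gripper's body (76 mm by 85 mm) begins 54 mm behind the grasp point. The pads swing forward as they close: fully open they stand 13 mm farther back than shut.
Start: joints at [-1.561, 0.381, 1.297, -0, 1.464, -0.215], TCP at [0.123, -0.536, 0.253] pointing down, gripper open.
Joint ranges: [-3.11, 3.11], [-0.89, 2.33], [0.22, 2.48], [-1.42, 4.56], [0.17, 2.85], [-2.88, 2.88]. Speed limits (rad/s): [2.39, 2.39, 3.14, 3.14, 3.14, 3.14].

## Interface

Orientations are given as a unit quaternion [w, x, y, z].
In Python, from rig import read_state, camera, sign_off gives the robot as it stands.
- The arm moves only by the shell command python3 -m inch 'ROWS' [FORCE]. ROWS is a JSON object of lists of equal length, an entry for each row: "claw": the opening, from 0 (shut) to 1 (fully open); "dp": the shift along the world's x, y, z in m, a list of three; "rot": the turn, a rotation vector about the world's x, y, z in rad, a list of three. A call has 1 to 12 rows; each row is the pose to reach, as a shift and turn from the pose commanded when the call began; what a row does not reach only later rows make up. A row lasts 1/8 s, in which the tool goes at most 62.5 mm and 10.7 degrees, less where a joint would pass 70% of its speed; a pose out of reach is approached as far as the arm can. A call with a gripper value outside its range is refused whole. The fingers move at their own pace and stop on an object; FORCE is the grip in N (left out, the last holds). Time passes only in rows, so rows that repeat a pose let the fingers close. It gives the time, the measured TCP pose, the force, the opening and the grip force at its end, in the units of the state.
- read_state(): the state, without advancing time (a new reading comes with each control period).
- camera(name): name is "scene" or "side" or "wrist"; returns a dict with "frame" (480x640x3 uint8, blue, green, red), "camera_matrix" (3x3 intrinsics, pixels), "k1" (the pictures are not rectified: a ray, as slopes to the right and down, at radius r is drawn at 1 + k1 r^2 times it, then the intrinsics apply), "rvec" (rotation vector, rad) and "tvec" (3), from world to camera coordinates, as OpenCV has them; the wrist camera has in their place "hand_eye" (4x4, takes a point from camera to tool coordinates, whose origin is the TCP and whose axes are the flange's). Camera axes: x right, y down, z forward; pixel columns grow to the right and rows downward; lengths in m; the calibration is good to about 2 mm. A picture is of the moment at which its call begins: read the wrist's pose just before it. There is no depth.
- sign_off(): hands the job in; it is judged then, once.
The state is a dict: "clock": time; "q": joint angles; "joint_vel": joint speeds; "tau": joint torques, N m; "tcp_pos": TCP position; "eef_rot": TCP orientation; "force": force on the tool from outside, world axes, zero at the start; "wrist_torque": the same for the moment, N m; "finger_gap": finger opening in m; "grasp_force": force on a finger pad.
Only numpy, scipy, OpenCV 4.12 (cv2) and the standard library are available. Lean on these libraries where they do the work, as an engineer would, in place of code of your own. Each camera call takes 0.05 s, during which the arm holds its last target. There are 200 camera calls.

## Task

To ready the block heater for a colleague to load, first stand the two loose steel sample cells in the rack, fully down and let go, the long one in an empty well of the row that already has a long cell and the short one in an empty well of the row that has a short cell. Then take the knob of the heater's spring-loaded lid, lift the lid until the index on its right edge lines up with the brass marker's pin on the arc beside it, and hold it there: finish while still holding the lid at the marker. Leave the marker as it is set, the cells that were already racked in their wells, and the small jar, crucible and dropper bottle alone.

Things in the scene. Friction and masses are not known exactly. Their poses are not given: they have to be found in the camera images.
- long_cell: upright plain steel cylinder (sample cell), 20 mm in diameter, 90 mm tall, about 50 to 90 g, with a thin dark groove near its top; origin at the centre of its underside, z up along it. The loose LONG cell; starts standing on the bench between rack and heater. Which of the two loose cells is nearer the robot varies.
- short_cell: upright plain steel cylinder (sample cell), 20 mm in diameter, 65 mm tall, about 50 to 90 g, with a thin dark groove near its top; origin at the centre of its underside, z up along it. The loose SHORT cell; starts standing on the bench between rack and heater.
- racked_long: upright plain steel cylinder (sample cell), 20 mm in diameter, 90 mm tall, about 50 to 90 g, with a thin dark groove near its top; origin at the centre of its underside, z up along it. Already standing in the left-hand (+y) well of one row of the rack: that row is the long row. Which row varies.
- racked_short: upright plain steel cylinder (sample cell), 20 mm in diameter, 65 mm tall, about 50 to 90 g, with a thin dark groove near its top; origin at the centre of its underside, z up along it. Already standing in the left-hand (+y) well of the other row: that row is the short row.
- rack: fixed aluminium plate, 120 (x) x 160 (y) x 28 mm, two rows of three wells, a 6 mm high rib along y between the rows. Origin: centre of its underside on the bench. Rows along its y at x = -30 (front, nearer the robot) and +30 mm (back); wells at y = +50, 0, -50 mm, 25 mm square, 22 mm deep (floor 6 mm above the bench), 2 mm chamfer. At the start the mid and right wells are empty.
- heater: fixed white block heater, 180 (x, depth) x 170 (y, width) mm, rim 80 mm up. Origin: centre of its underside on the bench; its front (panel, lid knob) faces its own -x, towards the robot. Lid hinge along its y at x = +85, z = 86 mm. On its right (-y), 108 mm from its middle, a steel rod is bent to an arc of radius 135 mm about the hinge line, top 215 to 220 mm above the bench.
- lid (a joint): angle of the heater lid in rad: 0 shut (every start), growing as its front edge rises; stop at 1.3. A spring pulls it shut (1.2 N m per rad, 0.48 N m already at 0, plus the 0.22 kg lid's weight): about 4 N at the knob when nearly shut, 8 N at 0.9 rad. It falls shut when let go.
- lid_knob (a point): centre of the lid's knob: a black cylinder lying along the heater's y, 20 mm in diameter, 30 mm long with flat ends (can be pinched end to end from above), on a 12 mm wide neck, 205 mm from the hinge line, 22 mm clear of the lid's front edge; 87 mm above the bench when shut, free below. It moves on a circle about the hinge; axes turn with the lid, y along the knob.
- lid_hinge (a point): point in the middle of the lid's hinge line; its y axis is the hinge axis and it turns with the lid, whose knob lies at -205 mm along its x.
- lid_index (a point): tip line of the lid's index: an 8 mm thick steel finger that sticks out of the lid's right edge, 135 mm from the hinge line; this point lies in the gap between index and marker pin. It moves with the lid and meets the marker pin's point when lid and marker joint values are equal.
- marker (a joint): where the marker is clamped on the arc: the lid angle in rad at which the index lines up with the marker pin; 0.45 to 0.90 at the start, stays where it is unless pushed.
- marker_pin (a point): tip of the brass marker rider's 8 mm thick pin, which points from the arc towards the lid, 135 mm from the hinge line. The rider is a 20 x 18 x 12 mm brass block with a round thumbscrew, on the steel arc to the right of the lid.
- well_front_left (a point): centre of the mouth of the left well in the front row of the rack, on the rack's top face, 28 mm above the bench. Already occupied.
- well_front_mid (a point): centre of the mouth of the mid well in the front row of the rack, on the rack's top face, 28 mm above the bench. Empty at the start.
- well_front_right (a point): centre of the mouth of the right well in the front row of the rack, on the rack's top face, 28 mm above the bench. Empty at the start.
- well_back_left (a point): centre of the mouth of the left well in the back row of the rack, on the rack's top face, 28 mm above the bench. Already occupied.
- well_back_mid (a point): centre of the mouth of the mid well in the back row of the rack, on the rack's top face, 28 mm above the bench. Empty at the start.
- well_back_right (a point): centre of the mouth of the right well in the back row of the rack, on the rack's top face, 28 mm above the bench. Empty at the start.
- jar: white jar with a ribbed screw lid, 54 mm across and 74 mm tall; loose bystander, to be left alone; origin at the centre of its underside.
- crucible: white porcelain crucible, 39 mm across, 34 mm tall; loose bystander, to be left alone; origin at the centre of its underside.
- dropper: small brown dropper bottle with a rubber bulb, 34 mm across, 103 mm tall; loose bystander, to be left alone; origin at the centre of its underside.
Things that resemble listed ones, but are neither listed nor needed, are in the scene too. What is shaped like the long_cell but purple is not meant.

How it is judged:
By the outcome, as a careful person would: the job done as asked, in the order asked, and still so for the second after the job is handed in, while the arm keeps its last pose, push and grip.
It also fails if it takes over 72 s, if anything falls off the work surface, if the arm or the gripper's body presses on something with over 40 N, if the wrist force passes 120 N, or if a joint passes its speed limit or range.

## Working session

There is one attempt and no reset: what is moved stays moved. The work goes in short steps, Python scripts to look and compute and a shell command to move; the robot and the scene stay as the last step left them, time stands still between calls to the robot, and variables do not carry over. Pictures are saved under pics/ and viewed, at most 10 in all, crops included, and the job is handed in when it is done.

```bash
mkdir -p pics; ls; cat > h.py <<'E'
import numpy as np, cv2
from rig import read_state, camera
from scipy.spatial.transform import Rotation as R
def snap(n):
    s=read_state(); c=camera(n)
    K=np.array(c["camera_matrix"],float)
    if n=="wrist":
        w,x,y,z=s["eef_rot"]; T=np.eye(4); T[:3,:3]=R.from_quat([x,y,z,w]).as_matrix(); T[:3,3]=s["tcp_pos"]
        M=T@np.array(c["hand_eye"]); Rm=M[:3,:3].T; t=-Rm@M[:3,3]
    else:
        Rm=cv2.Rodrigues(np.array(c["rvec"],float))[0]; t=np.array(c["tvec"],float).ravel()
    return dict(im=c["frame"],K=K,k=float(c["k1"]),R=Rm,t=t)
def ray(c,u,v):
    d=np.array([c["k"],0,0,0,0.])
    p=cv2.undistortPoints(np.array([[[u,v]]],float),c["K"],d)[0,0]
    return -c["R"].T@c["t"], c["R"].T@np.array([p[0],p[1],1])
def onz(c,u,v,z):
    o,d=ray(c,u,v); return o+d*(z-o[2])/d[2]
def proj(c,P):
    return cv2.projectPoints(np.array(P,float).reshape(-1,3),cv2.Rodrigues(c["R"])[0],c["t"],c["K"],np.array([c["k"],0,0,0,0.]))[0].reshape(-1,2)
def tri(c1,p1,c2,p2):
    o1,d1=ray(c1,*p1);o2,d2=ray(c2,*p2)
    A=np.c_[d1,-d2]; s=np.linalg.lstsq(A,o2-o1,rcond=None)[0]
    a=o1+d1*s[0];b=o2+d2*s[1]; return (a+b)/2,np.linalg.norm(a-b)
E
python3 - <<'E'
from h import *
import pickle
D={n:snap(n) for n in("scene","side","wrist")}
pickle.dump(D,open("d0.pkl","wb"))
for n in("scene","side"): cv2.imwrite(f"pics/{n}0.png",D[n]["im"]); print(n,-D[n]["R"].T@D[n]["t"])
print(read_state())
E
```

```text
pics
scene [-0.00192162  0.74924554  0.61626396]
side [0.53188219 0.73937927 0.53119515]
{'clock': 0.15, 'q': array([-1.56130570e+00,  3.81031415e-01,  1.29800503e+00,  3.47744662e-05,
        1.46360517e+00, -2.15305606e-01]), 'joint_vel': array([-0.00059517, -0.00348654, -0.0014935 , -0.00119982, -0.00019565,
        0.00110427]), 'tau': array([-1.17112118e-04, -4.48626208e+01, -2.31345463e+01, -3.28867927e-04,
        3.74169074e-03, -2.75606754e-05]), 'tcp_pos': array([ 0.12260027, -0.53596936,  0.25288641]), 'eef_rot': array([-5.19931531e-04,  9.93690052e-01,  1.12159734e-01,  7.10729207e-05]), 'force': array([-0.71215838, -0.52658441,  0.38303254]), 'wrist_torque': array([ 0.04563971,  0.02703631, -0.04210486]), 'grasp_force': 0.0, 'finger_gap': 0.08538722766696388}
```

View pics/scene0.png

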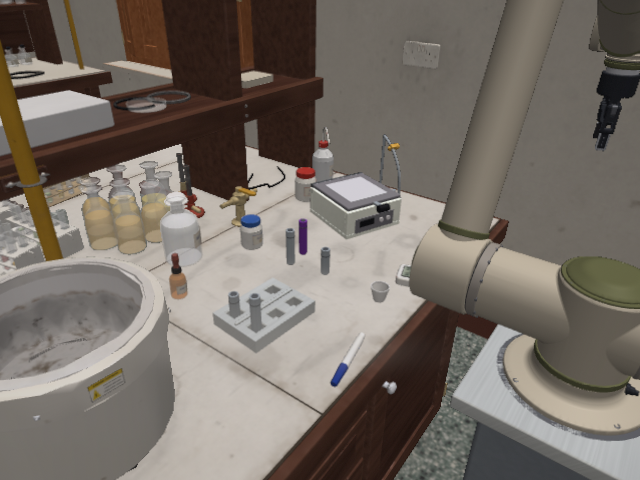

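View pics/side0.png

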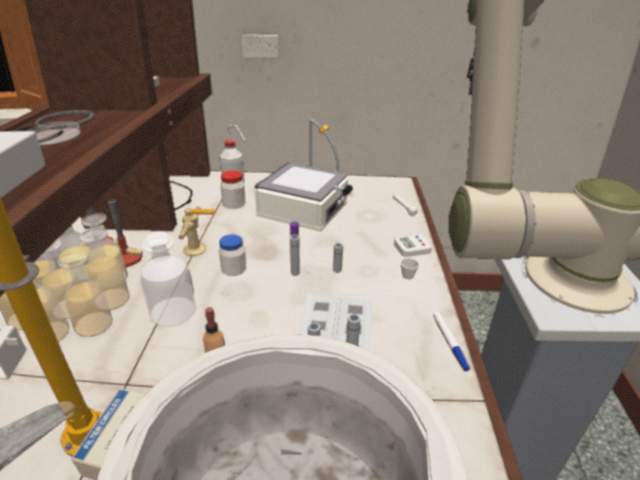

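The scene view shows the loose candidates: long steel at (291,247), purple look-alike at (303,236), not meant because of its colour, and short steel at (325,260). Racked cells are at (234,303) short and (255,312) long; the rack is around (265,312) and the heater at (355,205), with the brass marker at (393,147). I'll enlarge that area to confirm.

```bash
python3 - <<'E'
from h import *
import pickle
D=pickle.load(open("d0.pkl","rb"))
a=cv2.resize(D["scene"]["im"][120:350,205:415],None,fx=2.6,fy=2.6,interpolation=cv2.INTER_CUBIC)
cv2.imwrite("pics/c1.png",a)
b=cv2.resize(D["side"]["im"][110:360,240:380],None,fx=2.4,fy=2.4,interpolation=cv2.INTER_CUBIC)
cv2.imwrite("pics/c2.png",b)
E
```

```text
(no output)
```

View pics/c1.png

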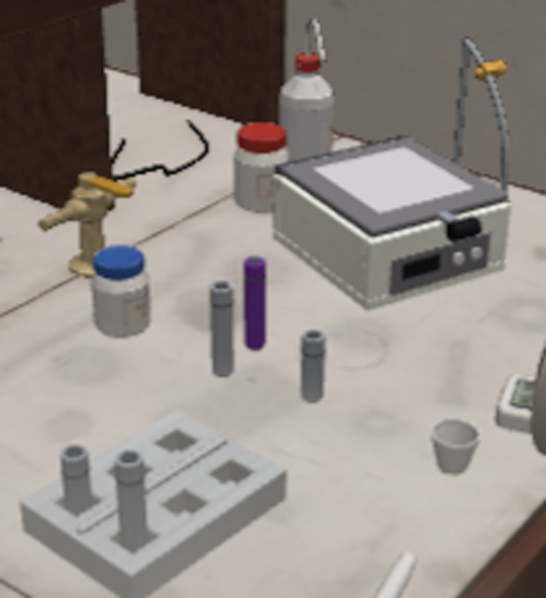

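View pics/c2.png

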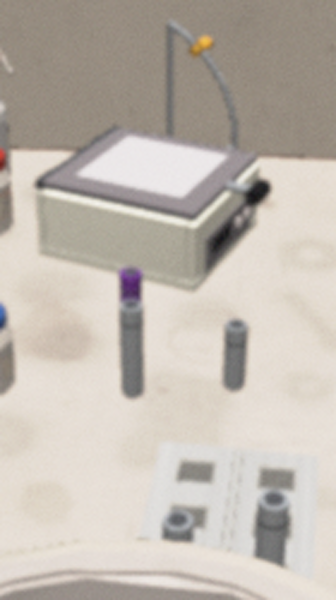

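Crops confirm: the long steel cell is at crop (222,330) and clearly the long one, purple at (255,305), short steel at (313,366). The racked long is in the front row (130,500) and the racked short in the back row (74,480). The knob is at (463,228) and the marker at (491,69).

```bash
python3 - <<'E'
from h import *
import pickle
np.set_printoptions(precision=4,suppress=True)
D=pickle.load(open("d0.pkl","rb"));S=D["scene"];V=D["side"]
f=lambda x,y:(205+(x+.5)/2.6-.5,120+(y+.5)/2.6-.5); g=lambda x,y:(240+(x+.5)/2.4-.5,110+(y+.5)/2.4-.5)
for n,p,z in [("long",(220,287),.09),("short",(313,336),.065),("purple",(255,263),.09),("rlong",(130,459),.096),("rshort",(74,454),.071),("BR",(177,440),.028),("FM",(184,502),.028),("FR",(232,473),.028),("BM",(130,465),.028),
 ("hFL",(370,305),0),("hFR",(505,267),0),("hBL",(276,238),0),("crucible",(455,432),.034),("jar",(119,262),.074)]: print(n,onz(S,*f(*p),z))
for n,p,z in [("long",(130,308),.09),("short",(235,326),.065),("rlong",(272,498),.096),("rshort",(178,520),.071),("BR",(196,471),.028),("FR",(277,478),.028),("hFL",(194,288),0)]: print("side",n,onz(V,*g(*p),z))
print("knob",tri(S,f(463,228),V,g(258,190)))
print("marker",tri(S,f(491,69),V,g(201,44)))
E
```

```text
long [0.6031 0.0205 0.09  ]
short [0.5166 0.0036 0.065 ]
purple [ 0.6064 -0.0325  0.09  ]
rlong [0.4921 0.2528 0.096 ]
rshort [0.5516 0.2488 0.071 ]
BR [0.5443 0.1472 0.028 ]
FM [0.4897 0.2024 0.028 ]
FR [0.4835 0.1539 0.028 ]
BM [0.5515 0.1935 0.028 ]
hFL [ 0.5677 -0.1663  0.    ]
hFR [ 0.5005 -0.3187  0.    ]
hBL [ 0.7278 -0.2254  0.    ]
crucible [0.3721 0.0116 0.034 ]
jar [0.7237 0.0185 0.074 ]
side long [0.6059 0.0211 0.09  ]
side short [0.5199 0.0032 0.065 ]
side rlong [0.4962 0.2504 0.096 ]
side rshort [0.5547 0.2466 0.071 ]
side BR [0.5463 0.1473 0.028 ]
side FR [0.4864 0.1518 0.028 ]
side hFL [ 0.5602 -0.1684  0.    ]
knob (array([ 0.4991, -0.2148,  0.0877]), np.float64(0.0029577546373084195))
marker (array([ 0.5637, -0.3678,  0.1882]), np.float64(0.0035757332660254944))
```

```bash
python3 - <<'E'
from h import *
np.set_printoptions(precision=4,suppress=True)
c=camera("wrist");print(np.array(c["hand_eye"]),c["camera_matrix"],c["k1"])
HE=np.array(c["hand_eye"]);K=np.array(c["camera_matrix"])
pts=dict(long=(.604,.021,.09),short=(.518,.0035,.065),FR=(.485,.153,.028),BR=(.545,.147,.028),rl=(.494,.252,.096),rs=(.553,.248,.071),knob=(.5,-.215,.087))
for ang in(-77,-20):
  a=np.radians(ang);y=np.array([np.cos(a),np.sin(a),0]);z=np.array([0,0,-1.]);x=np.cross(y,z)
  for tc in((.45,.1,.3),(.5,.1,.3),(.5,.1,.36)):
    T=np.eye(4);T[:3,:3]=np.c_[x,y,z];T[:3,3]=tc;M=np.linalg.inv(T@HE)
    print(ang,tc,{k:(K@(q:=M[:3,:3]@v+M[:3,3])/q[2])[:2].round() for k,v in pts.items()})
E
```

```text
[[ 0.0009 -0.9512 -0.3085  0.0792]
 [ 1.      0.0012 -0.0007  0.0014]
 [ 0.001  -0.3085  0.9512 -0.1201]
 [ 0.      0.      0.      1.    ]] [[387.5426   0.     318.3858]
 [  0.     387.5426 233.5803]
 [  0.       0.       1.    ]] 0.008582158333940083
-77 (0.45, 0.1, 0.3) {'long': array([462.,  35.]), 'short': array([439., 149.]), 'FR': array([273., 143.]), 'BR': array([291.,  81.]), 'rl': array([144., 111.]), 'rs': array([168.,  37.]), 'knob': array([672., 227.])}
-77 (0.5, 0.1, 0.3) {'long': array([442., 102.]), 'short': array([422., 201.]), 'FR': array([264., 192.]), 'BR': array([281., 134.]), 'rl': array([138., 172.]), 'rs': array([162., 101.]), 'knob': array([645., 277.])}
-77 (0.5, 0.1, 0.36) {'long': array([423., 103.]), 'short': array([408., 189.]), 'FR': array([271., 181.]), 'BR': array([286., 131.]), 'rl': array([165., 162.]), 'rs': array([185., 102.]), 'knob': array([601., 254.])}
-20 (0.45, 0.1, 0.3) {'long': array([510., 227.]), 'short': array([415., 264.]), 'FR': array([332., 127.]), 'BR': array([393., 111.]), 'rl': array([303.,  -5.]), 'rs': array([376., -20.]), 'knob': array([457., 449.])}
-20 (0.5, 0.1, 0.3) {'long': array([455., 245.]), 'short': array([367., 280.]), 'FR': array([285., 145.]), 'BR': array([344., 129.]), 'rl': array([240.,  21.]), 'rs': array([316.,   5.]), 'knob': array([414., 461.])}
-20 (0.5, 0.1, 0.36) {'long': array([436., 226.]), 'short': array([361., 258.]), 'FR': array([289., 140.]), 'BR': array([341., 126.]), 'rl': array([253.,  35.]), 'rs': array([317.,  21.]), 'knob': array([403., 420.])}
```

```bash
python3 -m inch '{"claw":[1,1,1,1,1,1,1,1,1,1,1,1],"dp":[[0.02,0.05,0.02],[0.05,0.1,0.03],[0.08,0.15,0.04],[0.11,0.2,0.05],[0.15,0.25,0.05],[0.19,0.3,0.05],[0.22,0.35,0.05],[0.25,0.4,0.05],[0.28,0.45,0.05],[0.31,0.5,0.05],[0.34,0.55,0.05],[0.37,0.6,0.05]],"rot":[[0,0,0],[0,0,0],[0,0,0],[0,0,0],[0,0,0],[0,0,0],[0,0,0],[0,0,0],[0,0,0],[0,0,0],[0,0,0],[0,0,0]]}'
python3 -m inch '{"claw":[1,1],"dp":[[0.007,0.036,0],[0.007,0.036,0]],"rot":[[0,0,0],[0,0,0]]}'
python3 - <<'E'
from h import *
import pickle
c=snap("wrist");pickle.dump(c,open("d1.pkl","wb"));cv2.imwrite("pics/w1.png",c["im"]);s=read_state();print(s["q"],s["tcp_pos"],s["clock"])
E
```

```text
clock: 1.7
tcp_pos: [0.4933, 0.0658, 0.3033]
eef_rot: [0.0, 0.994, 0.112, 0.0]
force: [-0.1, 0.1, 1.4]
finger_gap: 0.0854
grasp_force: 0.0
clock: 1.95
tcp_pos: [0.4997, 0.1019, 0.3028]
eef_rot: [-0.0, 0.993, 0.114, -0.0]
force: [0.5, -0.0, -0.7]
finger_gap: 0.0853
grasp_force: 0.0
[-3.39278997e-02  2.76837403e-01  1.30913908e+00 -1.84346694e-04
  1.55640273e+00  1.31004511e+00] [0.49950721 0.10057049 0.30293667] 2.0
```

View pics/w1.png

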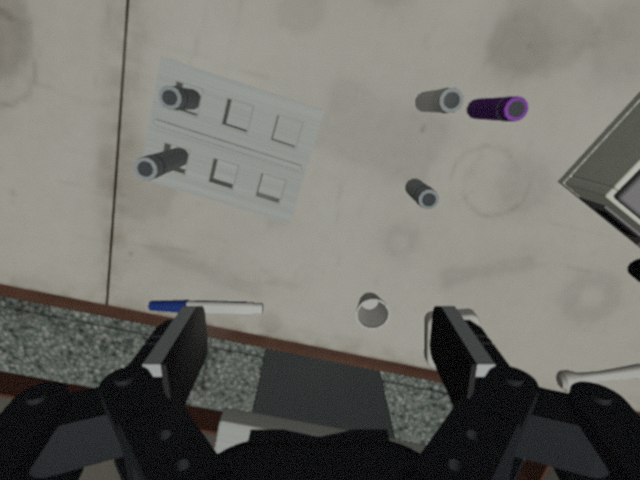

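The wrist view shows the long top at (451,99), purple at (515,108), short top at (427,199), well back-right at (288,130) and front-right at (272,187), and racked tops at (172,97) and (148,168).

```bash
python3 - <<'E'
from h import *
import pickle
np.set_printoptions(precision=4,suppress=True)
c=pickle.load(open("d1.pkl","rb"))
for n,p,z in [("long",(451,99),.09),("short",(427,199),.065),("purple",(515,108),.09),("rlong",(148,168),.096),("rshort",(172,97),.071),("BR",(288,130),.028),("FR",(272,187),.028),("BM",(239,115),.028),("FM",(224,172),.028),("c1",(324,107),.028),("c2",(296,218),.028)]: print(n,onz(c,*p,z)[:2])
a=cv2.resize(c["im"][45:230,130:340],None,fx=3.2,fy=3.2,interpolation=cv2.INTER_CUBIC)
b=cv2.resize(c["im"][70:230,400:480],None,fx=2,fy=2)
cv2.imwrite("pics/w1c.png",a)
E
```

```text
long [0.6077 0.0158]
short [0.5204 0.0006]
purple [ 0.6128 -0.0371]
rlong [0.4974 0.2472]
rshort [0.5568 0.2427]
BR [0.5497 0.1433]
FR [0.4903 0.1479]
BM [0.5527 0.1927]
FM [0.4944 0.1984]
c1 [0.5787 0.1138]
c2 [0.4635 0.1168]
```

View pics/w1c.png

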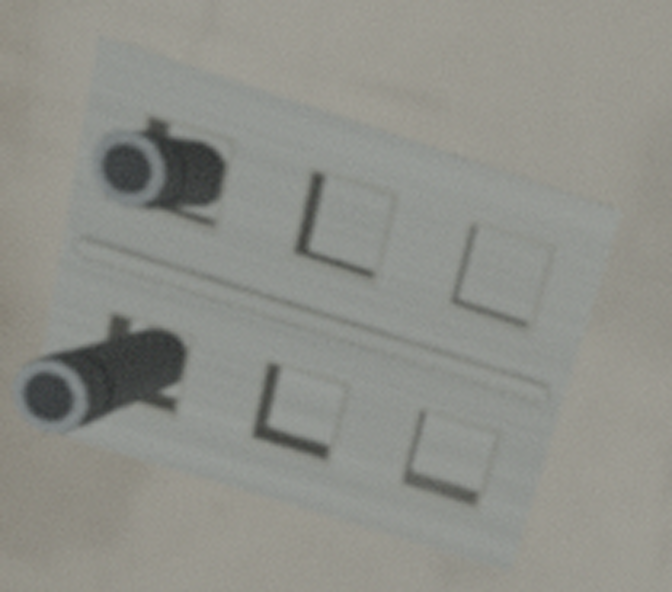

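```bash
python3 -m inch '{"claw":[0.8,0.6,0.55,0.55,0.55,0.55,0.55],"dp":[[0.03,-0.02,-0.01],[0.06,-0.04,-0.03],[0.09,-0.06,-0.05],[0.107,-0.0825,-0.08],[0.107,-0.0825,-0.1],[0.107,-0.0825,-0.1],[0.107,-0.0825,-0.1]],"rot":[[0,0,0.18],[0,0,0.36],[0,0,0.54],[0,0,0.72],[0,0,0.9],[0,0,1.0],[0,0,1.0]]}'
python3 - <<'E'
from h import *
import pickle
np.set_printoptions(precision=4,suppress=True)
c=snap("wrist");pickle.dump(c,open("d2.pkl","wb"));cv2.imwrite("pics/w2.png",c["im"]);s=read_state();print(s["q"],s["tcp_pos"],s["clock"])
print(proj(c,[[.6065,.0175,.09],[.6127,-.037,.09],[.519,.002,.065]]))
E
```

```text
clock: 2.88
tcp_pos: [0.6064, 0.0161, 0.2033]
eef_rot: [-0.0, 0.819, 0.574, -0.0]
force: [-0.4, -0.5, 0.0]
finger_gap: 0.0468
grasp_force: 0.0
[-0.1679  0.5169  1.2151 -0.0001  1.4094  0.1815] [0.6065 0.0164 0.2036] 2.925
[[316.647  235.2366]
 [353.007  304.6173]
 [211.4453 282.2808]]
```

View pics/w2.png

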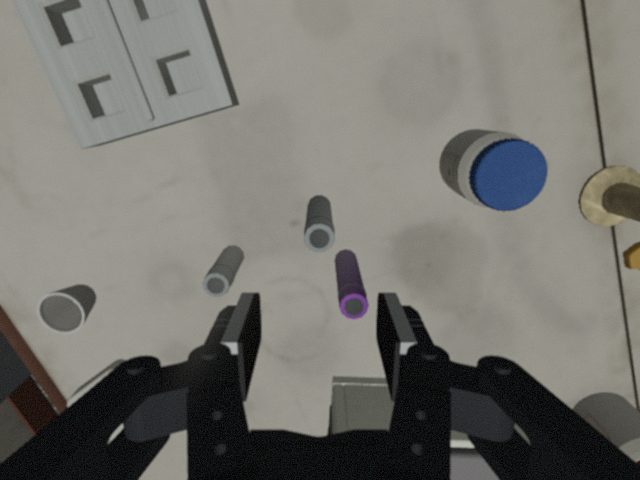

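The wrist view shows the long top at (319,238), purple at (353,307) and short at (217,285). The long cell is within 1-2 mm of the tool axis and the jaws are clear of the purple one, so I'm descending.

```bash
python3 -m inch '{"claw":[0.55,0.55,0.55,0.55,0.55,0.1,0.1,0.1,0.1],"dp":[[0.001,-0.001,-0.04],[0.001,-0.001,-0.08],[0.001,-0.001,-0.12],[0.001,-0.001,-0.137],[0.001,-0.001,-0.137],[0.001,-0.001,-0.137],[0.001,-0.001,-0.137],[0.001,-0.001,-0.137],[0.001,-0.001,-0.137]],"rot":[[0,0,0],[0,0,0],[0,0,0],[0,0,0],[0,0,0],[0,0,0],[0,0,0],[0,0,0],[0,0,0]]}' 50
```

```text
clock: 4.05
tcp_pos: [0.6084, 0.0162, 0.0679]
eef_rot: [0.001, 0.818, 0.575, 0.001]
force: [-0.2, 0.4, 6.3]
finger_gap: 0.0187
grasp_force: 48.7
```

```bash
python3 -m inch '{"claw":[0.1,0.1,0.1,0.1,0.1,0.1,0.1,0.1],"dp":[[0,0,0.04],[0,0,0.08],[-0.03,0.03,0.09],[-0.06,0.07,0.09],[-0.09,0.1,0.08],[-0.119,0.133,0.06],[-0.119,0.133,0.05],[-0.119,0.133,0.05]],"rot":[[0,0,0],[0,0,0],[0,0,0],[0,0,0],[0,0,0],[0,0,0],[0,0,0],[0,0,0]]}'
python3 - <<'E'
from h import *
import pickle
np.set_printoptions(precision=4,suppress=True)
c=snap("wrist");pickle.dump(c,open("d3.pkl","wb"));cv2.imwrite("pics/w3.png",c["im"]);s=read_state();print(s["tcp_pos"],s["clock"],s["q"])
print(proj(c,[[.489,.149,.028],[.489,.149,.05],[.489,.149,.14]]))
E
```

```text
clock: 5.05
tcp_pos: [0.4891, 0.1491, 0.1163]
eef_rot: [0.0, 0.818, 0.575, -0.0]
force: [1.0, -0.0, -0.3]
finger_gap: 0.019
grasp_force: 49.0
[0.4895 0.1488 0.1167] 5.1 [ 0.0635  0.4621  1.6093 -0.0002  1.0693  0.4102]
[[316.9845 251.2887]
 [316.8383 266.1736]
 [315.6873 383.2877]]
```

View pics/w3.png

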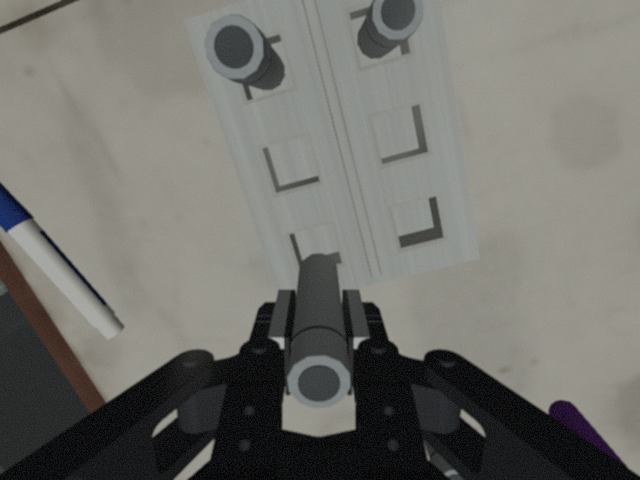

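The held cell's top is at (319,382) and its bottom near (320,262). Visible well mouths are FM about (291,165), BM about (400,133) and BR about (417,222). I'll find FR numerically from these.

```bash
python3 - <<'E'
from h import *
import pickle
np.set_printoptions(precision=4,suppress=True)
c=pickle.load(open("d3.pkl","rb"));g=cv2.cvtColor(c["im"],cv2.COLOR_BGR2GRAY)
loc={"FM":(-.03,0),"BM":(.03,0),"BR":(.03,-.05),"cornerBR":(.06,-.08)}
px={"FM":(291,165),"BM":(400,133),"BR":(417,222),"cornerBR":(479,260)}
A=[];b=[]
for k in px:
    w=onz(c,*px[k],.028)[:2];print(k,w);x,y=loc[k];A+=[[x,-y,1,0],[y,x,0,1]];b+=list(w)
s=np.linalg.lstsq(np.array(A),np.array(b),rcond=None)[0];print(s, (np.array(A)@s-b).round(4))
f=lambda x,y:np.array([s[0]*x-s[1]*y+s[2],s[1]*x+s[0]*y+s[3]])
print("FR",f(-.03,-.05),"BR",f(.03,-.05))
# refine: dark well interior pixel profile along row / fill FR patch
print(proj(c,[list(f(-.03,-.05))+[.028]]))
# held cell bottom edge: gray rows around col 319
print(g[225:290:3,319]); print(g[262,270:350:3]); print(g[250,280:350:3])
print("top",onz(c,319,382,.1387))
E
```

```text
FM [0.4926 0.2   ]
BM [0.552  0.1962]
BR [0.5476 0.1465]
cornerBR [0.5752 0.1124]
[ 0.9976 -0.0851  0.5222  0.1981] [-0.0004  0.0007  0.0001 -0.0007  0.0002 -0.0009  0.      0.0008]
FR [0.488  0.1508] BR [0.5478 0.1457]
[[314.254  249.1076]]
[141 147 145 144 144 145 146 145 142 135  73  72  70  72  71  67  71  66
  70  61  65  63]
[143 144 147 150 147 144 140 144 137 119  63  62  63  62  64  67  71  70
  75  76  69  71  79  86 125 142 142]
[144 145 142 140 136  73  86 145 146 146 150 145 141 143 144 145 148 147
 143 139 139 142 142 144]
top [0.4897 0.1481 0.1387]
```

```bash
python3 -m inch '{"claw":[0.1,0.1,0.1,0.1,0.1,0.1],"dp":[[-0.0015,0.0025,0],[-0.0015,0.0025,-0.015],[-0.0015,0.0025,-0.025],[-0.0015,0.0025,-0.034],[-0.0015,0.0025,-0.04],[-0.0015,0.0025,-0.04]],"rot":[[0,0,0],[0,0,0],[0,0,0],[0,0,0],[0,0,0],[0,0,0]]}'
```

```text
clock: 5.85
tcp_pos: [0.487, 0.1518, 0.076]
eef_rot: [-0.0, 0.818, 0.575, -0.0]
force: [0.3, -0.0, -0.7]
finger_gap: 0.019
grasp_force: 49.0
```

```bash
python3 -m inch '{"claw":[0.1,0.1,0.5,0.5,0.5,0.5,0.5,0.5],"dp":[[0,0,-0.003],[0,0,-0.003],[0,0,-0.003],[0,0,-0.003],[0,0,0.03],[0,0,0.08],[0,0,0.12],[0,0,0.13]],"rot":[[0,0,0],[0,0,0],[0,0,0],[0,0,0],[0,0,0],[0,0,0],[0,0,0],[0,0,0]]}'
python3 -m inch '{"claw":[0.5,0.5,0.5,0.5,0.5,0.5,0.5,0.5,0.5,0.5],"dp":[[0.01,-0.03,0],[0.01,-0.06,0],[0.02,-0.09,0],[0.02,-0.12,0],[0.034,-0.152,0],[0.034,-0.152,-0.02],[0.034,-0.152,-0.03],[0.034,-0.152,-0.04],[0.034,-0.152,-0.05],[0.034,-0.152,-0.05]],"rot":[[0,0,0.18],[0,0,0.36],[0,0,0.54],[0,0,0.72],[0,0,0.9],[0,0,1.08],[0,0,1.26],[0,0,1.44],[0,0,1.5],[0,0,1.5]]}'
python3 - <<'E'
from h import *
import pickle
np.set_printoptions(precision=4,suppress=True)
c=snap("wrist");pickle.dump(c,open("d4.pkl","wb"));s=read_state();print(s["tcp_pos"],s["clock"],s["q"])
p=proj(c,[[.521,0,.065]])[0];print(p)
g=cv2.cvtColor(c["im"],cv2.COLOR_BGR2GRAY);x,y=p.astype(int)
w=g[y-60:y+60,x-60:x+60]
m=(w<125).astype(np.uint8);n,l,st,ce=cv2.connectedComponentsWithStats(m)
for i in range(1,n):
  if st[i,4]>80:print(st[i],ce[i]+[x-60,y-60])
for e in(0,): 
  cc=cv2.HoughCircles(cv2.GaussianBlur(w,(3,3),0),cv2.HOUGH_GRADIENT,1.5,15,param1=80,param2=15,minRadius=12,maxRadius=34)
  print(None if cc is None else cc[0][:4]+[x-60,y-60,0])
cv2.imwrite("pics/w4.png",c["im"])
E
```

```text
clock: 6.85
tcp_pos: [0.4877, 0.1519, 0.2086]
eef_rot: [0.001, 0.818, 0.575, 0.002]
force: [0.3, 0.1, -0.4]
finger_gap: 0.0426
grasp_force: 0.0
clock: 8.1
tcp_pos: [0.5204, -0.0, 0.155]
eef_rot: [-0.002, 0.207, 0.978, 0.0]
force: [-0.1, -0.9, -0.5]
finger_gap: 0.0425
grasp_force: 0.0
[ 0.5208 -0.0001  0.1556] 8.15 [-0.2278  0.4261  1.5326 -0.      1.1846 -1.3804]
[320.3273 251.7234]
[  42   18   34   56 1398] [318.1445 236.4206]
[  0 100   7  20 126] [262.7381 301.1111]
[110 100  10  20 174] [375.1207 300.9023]
[[317.75 253.25  18.15]
 [317.75 223.25  14.1 ]
 [331.25 239.75  33.15]]
```

Numeric check puts the short cell's top at (318,253), within 1.5 mm of expected. Descending and gripping.

```bash
python3 -m inch '{"claw":[0.5,0.5,0.5,0.1,0.1,0.1,0.1,0.1,0.1,0.1],"dp":[[-0.0005,0,-0.05],[-0.0005,0,-0.1],[-0.0005,0,-0.104],[-0.0005,0,-0.104],[-0.0005,0,-0.104],[-0.0005,0,-0.104],[-0.0005,0,-0.104],[0,0,-0.06],[0,0,-0.02],[0,0,-0.01]],"rot":[[0,0,0],[0,0,0],[0,0,0],[0,0,0],[0,0,0],[0,0,0],[0,0,0],[0,0,0],[0,0,0],[0,0,0]]}' 50
```

```text
clock: 9.4
tcp_pos: [0.5219, -0.0003, 0.1492]
eef_rot: [0.003, 0.207, 0.978, -0.0]
force: [0.5, 0.8, -0.3]
finger_gap: 0.0187
grasp_force: 48.9
```

```bash
python3 -m inch '{"claw":[0.1,0.1,0.1,0.1,0.1,0.1],"dp":[[0.01,0.05,0],[0.02,0.1,0],[0.027,0.146,0],[0.027,0.146,-0.03],[0.027,0.146,-0.045],[0.027,0.146,-0.045]],"rot":[[0,0,0],[0,0,0],[0,0,0],[0,0,0],[0,0,0],[0,0,0]]}'
python3 - <<'E'
from h import *
import pickle
np.set_printoptions(precision=4,suppress=True)
c=snap("wrist");pickle.dump(c,open("d5.pkl","wb"));s=read_state();print(s["tcp_pos"],s["clock"],s["q"])
cv2.imwrite("pics/w5.png",c["im"])
print(proj(c,[[.548,.146,.028],[.552,.196,.028],[.488,.151,.096],[.4926,.2,.028],[.548,.146,.114]]))
E
```

```text
clock: 10.15
tcp_pos: [0.5475, 0.1453, 0.1002]
eef_rot: [-0.001, 0.207, 0.978, -0.0]
force: [0.8, -0.1, -0.0]
finger_gap: 0.0189
grasp_force: 49.2
[0.5481 0.1453 0.1012] 10.2 [ 0.0504  0.5619  1.4683 -0.      1.1122 -1.1027]
[[321.6517 262.7104]
 [412.5301 233.192 ]
 [262.6551 178.5616]
 [378.552  121.5289]
 [323.7219 363.254 ]]
```

View pics/w5.png

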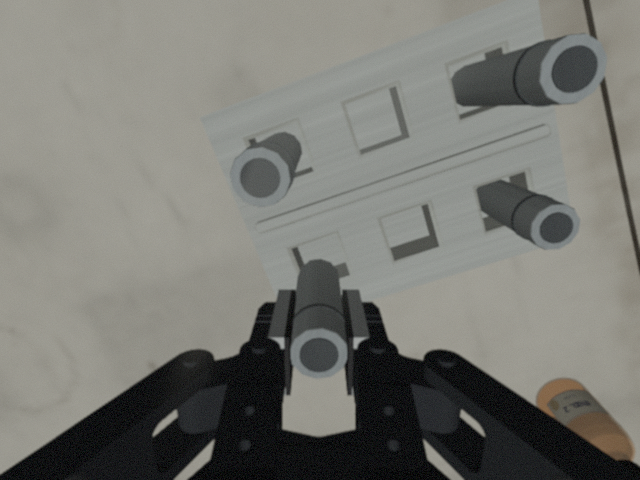

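The long cell stands in FR with its top at (260,178), as predicted for fully down. BM's mouth is at (410,232), BR's at about (321,263), and the held cell's top at (319,353). I'll work out its offset.

```bash
python3 - <<'E'
from h import *
import pickle
np.set_printoptions(precision=4,suppress=True)
c=pickle.load(open("d5.pkl","rb"));g=cv2.cvtColor(c["im"],cv2.COLOR_BGR2GRAY)
w=g[310:395,270:370];cc=cv2.HoughCircles(cv2.GaussianBlur(w,(3,3),0),cv2.HOUGH_GRADIENT,1.2,15,param1=80,param2=12,minRadius=20,maxRadius=34)
print(cc[0][:3]+[270,310,0])
print("top",onz(c,319.5,353,.1147)); 
print("bottom far rim pred", proj(c,[[.548+.01*np.cos(a),.1455+.01*np.sin(a),.0497] for a in np.linspace(0,6.28,40)]).min(0))
print(g[245:275:2,319])
print("BR",onz(c,321,263.5,.028),"BM",onz(c,410,232,.028))
E
```

```text
[[317.4  344.2   33.32]
 [317.4  362.2   33.32]
 [319.8  326.2   27.92]]
top [0.5435 0.1465 0.1147]
bottom far rim pred [300.3304 260.8052]
[145 144 143 148 147 145 146 102  72  68  73  69  73  69  71]
BR [0.5483 0.1455 0.028 ] BM [0.5509 0.195  0.028 ]
```

```bash
python3 -m inch '{"claw":[0.1,0.1,0.1,0.1,0.1,0.1],"dp":[[0.001,0.0005,0],[0.001,0.0005,-0.015],[0.001,0.0005,-0.022],[0.001,0.0005,-0.03],[0.001,0.0005,-0.038],[0.001,0.0005,-0.038]],"rot":[[0,0,0],[0,0,0],[0,0,0],[0,0,0],[0,0,0],[0,0,0]]}'
```

```text
clock: 10.95
tcp_pos: [0.5488, 0.1463, 0.0626]
eef_rot: [-0.001, 0.207, 0.978, -0.0]
force: [1.1, 0.3, -0.3]
finger_gap: 0.0188
grasp_force: 49.2
```

```bash
python3 -m inch '{"claw":[0.1,0.1,0.5,0.5,0.5,0.5,0.5,0.5],"dp":[[0,0,-0.005],[0,0,-0.005],[0,0,-0.005],[0,0,-0.005],[0,0,0.03],[0,0,0.08],[0,0,0.14],[0,0,0.2]],"rot":[[0,0,0],[0,0,0],[0,0,0],[0,0,0],[0,0,0],[0,0,0],[0,0,0],[0,0,0]]}'
python3 - <<'E'
from h import *
import pickle
c=snap("wrist");pickle.dump(c,open("d6.pkl","wb"));cv2.imwrite("pics/w6.png",c["im"])
E
python3 -m inch '{"claw":[0.1,0.1,0.1,0.1,0.1,0.1,0.1,0.1,0.1],"dp":[[0,-0.05,0.03],[0.01,-0.1,0.07],[0.01,-0.16,0.07],[0.02,-0.22,0.07],[0.03,-0.28,0.07],[0.04,-0.34,0.07],[0.05,-0.39,0.07],[0.052,-0.416,0.07],[0.052,-0.416,0.07]],"rot":[[0,0,0],[0,0,0],[0,0,0],[0,0,0],[0,0,0],[0,0,0],[0,0,0],[0,0,0],[0,0,0]]}'
python3 - <<'E'
from h import *
import pickle
np.set_printoptions(precision=4,suppress=True)
c=snap("wrist");pickle.dump(c,open("d7.pkl","wb"));cv2.imwrite("pics/w7.png",c["im"]);s=read_state();print(s["tcp_pos"],s["clock"],s["q"])
d=pickle.load(open("d6.pkl","rb"));print(proj(d,[[.548,.146,.071],[.488,.151,.096]]))
# composite: left w6 crop not needed; view w7 with inset of rack
p=proj(d,[[.548,.146,.071]])[0].astype(int)
ins=d["im"][max(p[1]-90,0):p[1]+90,max(p[0]-90,0):p[0]+90]
cv2.imwrite("pics/w7b.png",np.vstack([c["im"][:420],np.hstack([ins,np.zeros((ins.shape[0],640-ins.shape[1],3),np.uint8)])]))
print(max(p[0]-90,0),max(p[1]-90,0))
E
```

```text
clock: 11.95
tcp_pos: [0.5488, 0.1463, 0.2651]
eef_rot: [-0.0, 0.207, 0.978, -0.0]
force: [1.1, -1.0, 0.1]
finger_gap: 0.0425
grasp_force: 0.0
clock: 13.12
tcp_pos: [0.601, -0.2715, 0.3318]
eef_rot: [-0.001, 0.208, 0.978, 0.0]
force: [-0.6, 0.1, 0.1]
finger_gap: 0.0087
grasp_force: 0.0
[ 0.6011 -0.27    0.3324] 13.175 [-0.6016  0.5561  0.7794  0.0002  1.8073 -1.7545]
[[318.5643 206.0822]
 [291.5288 138.1008]]
228 116
```

View pics/w7b.png

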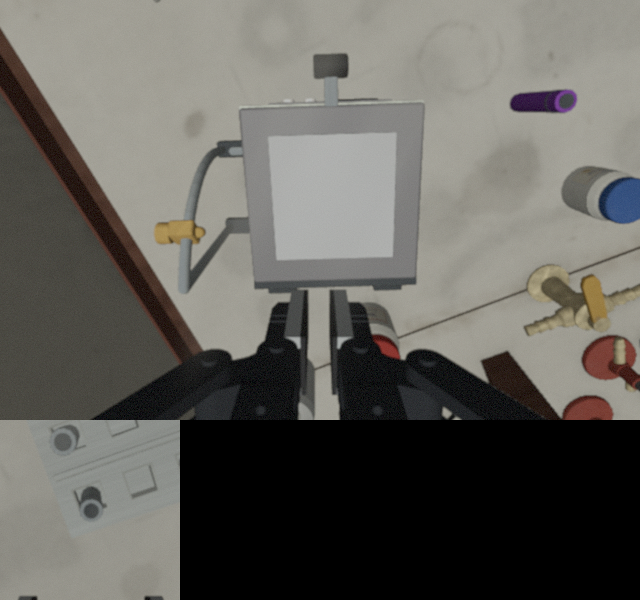

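The wrist picture shows the knob at (331,66), the lid's front edge from (241,108) to (424,103), the brass rider at (170-195,233) with its pin tip at (203,233), and the short cell upright in BR at the predicted place. Now the heater frame and marker angle.

```bash
python3 - <<'E'
from h import *
import pickle
from scipy.optimize import brentq
np.set_printoptions(precision=4,suppress=True)
c=pickle.load(open("d7.pkl","rb"));D=pickle.load(open("d0.pkl","rb"))
hsv=lambda im:cv2.cvtColor(im,cv2.COLOR_BGR2HSV)
g=cv2.cvtColor(c["im"],cv2.COLOR_BGR2GRAY)
# knob blob
w=g[40:90,300:365];m=(w<80).astype(np.uint8);n,l,st,ce=cv2.connectedComponentsWithStats(m);i=1+st[1:,4].argmax()
kp=ce[i]+[300,40];print("knob px",kp,st[i]);K=onz(c,*kp,.087)
# lid front, left, right edges by gradient
def edge(horizontal,a,b,rng):
    P=[]
    for s in np.linspace(a,b,12).astype(int):
        pr=(g[rng[0]:rng[1],s] if horizontal else g[s,rng[0]:rng[1]]).astype(float)
        e=np.abs(np.diff(cv2.GaussianBlur(pr.reshape(1,-1),(5,1),0)[0]));j=e.argmax()+rng[0]+.5
        P.append((s,j) if horizontal else (j,s))
    return np.array(P,float)
E={"front":edge(True,345,420,(97,114)),"whiteF":edge(True,280,390,(120,150)),"whiteB":edge(True,285,385,(250,272)),"whiteR":edge(False,150,250,(385,402)),"whiteL":edge(False,150,250,(262,284))}
yaw=[]
for k,P in E.items():
    W=np.array([onz(c,*p,.092)[:2] for p in P]);mm=np.median(W,0)
    v=cv2.fitLine(W.astype(np.float32),cv2.DIST_HUBER,0,.001,.001).ravel();a=np.degrees(np.arctan2(v[1],v[0]))
    print(k,mm,v[2:],a%90); yaw.append(a%90)
psi=np.radians(np.median(yaw)-90);print("psi",psi)
X=np.array([np.cos(psi),np.sin(psi),0]);Y=np.array([-np.sin(psi),np.cos(psi),0])
H=K+.205*X;H[2]=.086;print("K",K,"H",H)
for k,P in E.items(): print(k,[(np.median([(onz(c,*p,.092)-H)@A for p in P])).round(4) for A in(X,Y)])
bias=K-np.array([.4991,-.2148,.087]);bias[2]=0;print("bias",bias)
for n,cc,roi,b in(("w",c,(150,215,210,255),0),("scene",D["scene"],(375,410,130,160),bias),("side",D["side"],(305,340,115,140),bias)):
    x0,y0,x1,y1=(roi[0],roi[2],roi[1],roi[3])
    hh=hsv(cc["im"][y0:y1,x0:x1]);m=cv2.inRange(hh,(12,110,80),(35,255,255));ys,xs=np.nonzero(m)
    print(n,"blob",xs.min()+x0,xs.max()+x0,ys.min()+y0,ys.max()+y0,len(xs))
    for q,lab in(((xs.mean()+x0,ys.mean()+y0),"cen"),((xs[xs>=xs.max()-6].mean()+x0,ys[xs>=xs.max()-6].mean()+y0),"right"),((xs[xs<=xs.min()+6].mean()+x0,ys[xs<=xs.min()+6].mean()+y0),"left")):
        o,d=ray(cc,*q);o=o+b-H
        ox,oz,dx,dz=o@X,o[2],d@X,d[2]
        for r in np.roots([dx*dx+dz*dz,2*(ox*dx+oz*dz),ox*ox+oz*oz-.135**2]):
            if np.isreal(r):
                p=o+r.real*d
                if p[2]>0 and p@X<0: print(lab,q,"theta",np.arctan2(p[2],-(p@X)),"y",p@Y)
E
```

```text
knob px [338.5652  66.2446] [ 22  14  26  24 368]
front [ 0.5483 -0.1875] [ 0.5489 -0.1831] 65.06736
whiteF [ 0.5549 -0.2353] [ 0.5556 -0.2347] 67.76443
whiteB [ 0.6653 -0.2832] [ 0.6643 -0.2857] 67.8237
whiteR [ 0.6337 -0.2077] [ 0.6336 -0.2081] 67.75558
whiteL [ 0.5865 -0.3139] [ 0.5929 -0.3166] 67.806335
psi -0.38808396
K [ 0.5046 -0.2102  0.087 ] H [ 0.6944 -0.2877  0.086 ]
front [np.float64(-0.1738), np.float64(0.0375)]
whiteF [np.float64(-0.1485), np.float64(-0.0043)]
whiteB [np.float64(-0.0286), np.float64(-0.0068)]
whiteR [np.float64(-0.0864), np.float64(0.0507)]
whiteL [np.float64(-0.09), np.float64(-0.0651)]
bias [0.0055 0.0046 0.    ]
w blob 155 204 221 243 857
cen (np.float64(177.51458576429405), np.float64(231.49474912485414)) theta 0.8419728016268891 y -0.12218352617706962
right (np.float64(200.10526315789474), np.float64(232.59649122807016)) theta 0.8522386226848093 y -0.10582973404802673
left (np.float64(158.48695652173913), np.float64(232.73913043478262)) theta 0.84598467282173 y -0.13576365087208084
scene blob 388 399 143 150 57
cen (np.float64(393.6140350877193), np.float64(146.0)) theta 0.8520538992608815 y -0.11598450123391074
right (np.float64(395.7714285714286), np.float64(145.42857142857142)) theta 0.8544999015231765 y -0.12343398393689514
left (np.float64(391.25), np.float64(146.46875)) theta 0.8526368172302073 y -0.108098322666138
side blob 319 328 125 132 45
cen (np.float64(323.6), np.float64(128.46666666666667)) theta 0.8665474593777664 y -0.1172849207396779
right (np.float64(324.51428571428573), np.float64(127.94285714285715)) theta 0.8654036493396154 y -0.1228499259496178
left (np.float64(322.5882352941176), np.float64(128.85294117647058)) theta 0.8709519376517197 y -0.11188244687989045
```

```bash
python3 -m inch '{"claw":[0.7,0.7,0.7,0.7,0.7],"dp":[[-0.05,0.025,0],[-0.099,0.053,-0.03],[-0.099,0.053,-0.09],[-0.099,0.053,-0.13],[-0.099,0.053,-0.13]],"rot":[[0,0,0.03],[0,0,0.03],[0,0,0.03],[0,0,0.03],[0,0,0.03]]}'
python3 - <<'E'
from h import *
import pickle
np.set_printoptions(precision=4,suppress=True)
c=snap("wrist");pickle.dump(c,open("d8.pkl","wb"));s=read_state();print(s["tcp_pos"],s["clock"],s["q"],s["eef_rot"])
g=cv2.cvtColor(c["im"],cv2.COLOR_BGR2GRAY)
X=np.array([.9256,-.3784,0]);Y=np.array([.3784,.9256,0]);K=np.array([.5019,-.2168,.087])
P=[K+a*.015*Y+np.array([0,0,z]) for a in(-1,1) for z in(-.01,.01)];print(proj(c,P+[K]))
x,y=proj(c,[K])[0].astype(int);w=g[y-60:y+60,x-70:x+70];print(np.array2string(w[::8,::5],max_line_width=200))
cv2.imwrite("pics/w8.png",c["im"])
E
```

```text
clock: 13.8
tcp_pos: [0.5012, -0.2149, 0.2017]
eef_rot: [-0.002, 0.192, 0.981, 0.001]
force: [0.2, -0.4, 0.3]
finger_gap: 0.0598
grasp_force: 0.0
[ 0.5022 -0.2158  0.2039] 13.85 [-0.6225  0.4157  1.3909  0.0001  1.3355 -1.8076] [-0.0002  0.1916  0.9815  0.0002]
[[294.4788 234.9299]
 [292.6478 244.9186]
 [339.5975 235.0447]
 [341.3695 245.0383]
 [317.0289 239.7909]]
[[136 138 137 137 138 141 139 133 136 140 141 144 146 145 147 143 144 146 143 144 145 143 145 141 144 147 145 148]
 [136 138 139 138 137 139 141 141 141 145 145 146 144 143 143 146 146 145 145 146 147 147 145 148 146 144 145 144]
 [142 136 138 141 140 142 144 144 144 144 145 144 145 148 149 148 149 146 145 146 145 144 146 147 145 145 143 143]
 [139 144 145 146 143 144 146 146 145 149 144 141 146 150 148 149 151 145 144 145 144 145 143 145 144 141 142 142]
 [143 145 142 143 141 143 146 145 146 145 144 146 147 146 148 148 146 146 146 146 141 144 143 144 145 143 144 143]
 [144 143 141 142 143 145 144 144 147 146 145 145 148 146 144 146 145 142 146 146 142 143 145 143 142 142 145 145]
 [144 141 145 143 144 142 144 144 144 143 
[... 293 characters left out ...]
  98 103]
 [ 68  60 137 124 122  55  54  49 133 120  27  29  33  39  35  43  45  55  56  54  55  53  50  44  37  39  39  44]
 [ 65  58  53  49  51  54  47  42  51  48  42  46  70 125 126 126  64  62  57  60  61  59  64  53  57  48  45  46]
 [ 97  92  99  91  90  93  92  94  91  94  91  93  97 123 125 121  92  96  94  94  93  91  94  93  89  90  92  91]
 [ 99  98  94  97  91  93  96  93  94  97  94  93  97 123 121 124  94  94  93  93  96  94  88  92  92  94  93  92]
 [121 120 115 117 119 116 117 117 117 116 119 114 112 124 125 122 109 118 116 116 119 124 124 124 122 126 122 122]
 [108 110 111 107 109 111 110 109 111 108 109 112 109 106 104 109 111 109 112 110 108 109 109 109 108 106 107 105]]
```

The numeric patch shows the knob centred at (317,241), exactly where predicted. Descending to pinch it.

```bash
python3 -m inch '{"claw":[0.7,0.7,0.7,0.7,0.2,0.2,0.2,0.2,0.2],"dp":[[0,-0.0005,-0.04],[0,-0.0005,-0.08],[0,-0.0005,-0.108],[0,-0.0005,-0.108],[0,-0.0005,-0.108],[0,-0.0005,-0.108],[0,-0.0005,-0.108],[0,-0.0005,-0.108],[0,-0.0005,-0.108]],"rot":[[0,0,0],[0,0,0],[0,0,0],[0,0,0],[0,0,0],[0,0,0],[0,0,0],[0,0,0],[0,0,0]]}' 80
python3 - <<'E'
from rig import read_state
import numpy as np
np.set_printoptions(precision=4,suppress=True)
s=read_state();p=s["tcp_pos"];print(p,s["force"],s["finger_gap"])
X=np.array([.9256,-.3784,0]);Y=np.array([.3784,.9256,0]);Z=np.array([0,0,1.])
d=.008   # TCP->knob centre along tool z: .094-.087 +...
d=p[2]-.087; H=p-np.array([0,0,d])+.205*X; H[2]=.086; print(H,d)
for th in np.r_[np.linspace(.1,.8,8),.852]:
    f=th/2; k=H+.205*(-np.cos(th)*X+np.sin(th)*Z)
    t=k+d*(np.sin(f)*X+np.cos(f)*Z); t0=H+.205*-X+d*Z
    print(round(th,3),(t-t0).round(4),(f*Y).round(3))
E
```

```text
clock: 14.98
tcp_pos: [0.5034, -0.2168, 0.0975]
eef_rot: [0.002, 0.192, 0.981, 0.0]
force: [2.7, 5.2, 6.1]
finger_gap: 0.0284
grasp_force: 79.6
[ 0.5034 -0.2168  0.0975] [2.6763 5.1872 6.0956] 0.028421968739492466
[ 0.6931 -0.2943  0.086 ] 0.010491727221419084
0.1 [ 0.0014 -0.0006  0.0205] [0.019 0.046 0.   ]
0.2 [ 0.0048 -0.0019  0.0407] [0.038 0.093 0.   ]
0.3 [ 0.0099 -0.0041  0.0605] [0.057 0.139 0.   ]
0.4 [ 0.0169 -0.0069  0.0796] [0.076 0.185 0.   ]
0.5 [ 0.0256 -0.0105  0.098 ] [0.095 0.231 0.   ]
0.6 [ 0.036  -0.0147  0.1153] [0.114 0.278 0.   ]
0.7 [ 0.048  -0.0196  0.1314] [0.132 0.324 0.   ]
0.8 [ 0.0613 -0.0251  0.1462] [0.151 0.37  0.   ]
0.852 [ 0.0688 -0.0281  0.1533] [0.161 0.394 0.   ]
```

```bash
python3 -m inch '{"claw":[0.2,0.2,0.2,0.2,0.2,0.2,0.2,0.2,0.2,0.2],"dp":[[0.001,-0.001,0.02],[0.005,-0.002,0.041],[0.01,-0.004,0.061],[0.017,-0.007,0.08],[0.026,-0.01,0.098],[0.036,-0.015,0.115],[0.048,-0.02,0.131],[0.061,-0.025,0.146],[0.061,-0.025,0.146],[0.061,-0.025,0.146]],"rot":[[0.019,0.046,0],[0.038,0.093,0],[0.057,0.139,0],[0.076,0.185,0],[0.095,0.231,0],[0.114,0.278,0],[0.132,0.324,0],[0.151,0.37,0],[0.151,0.37,0],[0.151,0.37,0]]}'
cat > ang.py <<'E'
from h import *
import pickle
np.set_printoptions(precision=4,suppress=True)
s=read_state();p=s["tcp_pos"];w,x,y,z=s["eef_rot"];tz=R.from_quat([x,y,z,w]).as_matrix()[:,2]
X=np.array([.9256,-.3784,0]);Y=np.array([.3784,.9256,0]);H=np.array([.6925,-.294,.086])
k=p+.0095*tz-H;print("tcp",p,"tz",tz,"force",s["force"],"gap",s["finger_gap"],s["grasp_force"],s["clock"])
print("theta",np.arctan2(k[2],-(k@X)),"r",np.hypot(k[2],k@X),"y",k@Y)
E
python3 ang.py
python3 - <<'E'
from h import *
import pickle
D={n:snap(n) for n in("scene","side","wrist")};pickle.dump(D,open("d9.pkl","wb"))
a=cv2.resize(D["scene"]["im"][120:240,290:430],None,fx=2.8,fy=2.8,interpolation=cv2.INTER_CUBIC)
b=cv2.resize(D["side"]["im"][100:220,230:370],None,fx=2.8,fy=2.8,interpolation=cv2.INTER_CUBIC)
w=cv2.resize(D["wrist"]["im"],(340,255));z=np.zeros((255,a.shape[1]+b.shape[1],3),np.uint8);z[:,:340]=w
cv2.imwrite("pics/c9.png",np.vstack([np.hstack([a,b]),z]))
E
```

```text
clock: 16.23
tcp_pos: [0.5636, -0.2414, 0.2393]
eef_rot: [-0.195, 0.188, 0.962, 0.039]
force: [7.4, 3.4, -20.8]
finger_gap: 0.0278
grasp_force: 80.6
tcp [ 0.5636 -0.2414  0.2393] tz [-0.3603  0.1486 -0.9209] force [  7.4222   3.4434 -20.8031] gap 0.02783804229932736 80.5600655078888 16.225
theta 0.7910200596153873 r 0.20323236195059283 y -5.434006619139259e-05
```

View pics/c9.png

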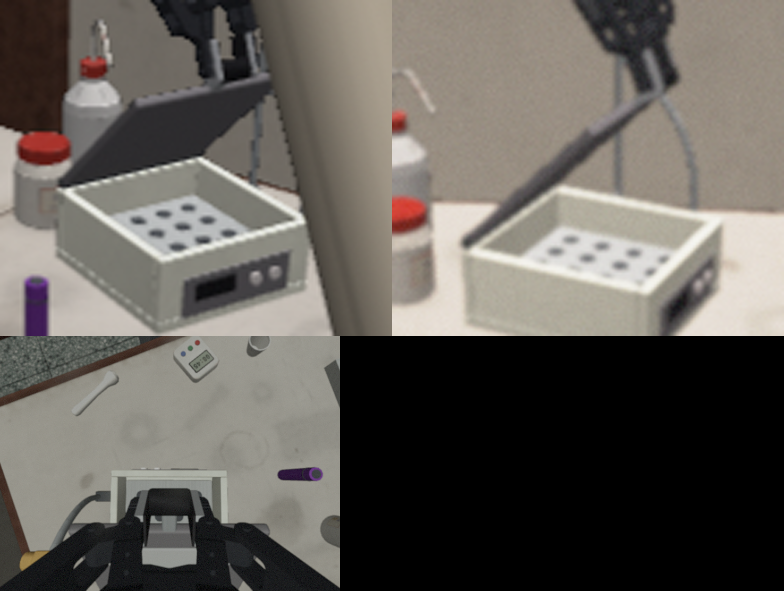

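Lid is up with the knob held; in both fixed views the marker is hidden by the arm. It shows only in the wrist view, brass at about (75,425). I've used up my viewing budget, so the remaining checks are numeric.

```bash
cat > chk.py <<'E'
from h import *
import pickle,sys
np.set_printoptions(precision=4,suppress=True,linewidth=250)
D=pickle.load(open(sys.argv[1],"rb"));th=float(sys.argv[2]);c=D["wrist"]
X=np.array([.9256,-.3784,0]);Y=np.array([.3784,.9256,0]);Z=np.array([0,0,1.])
for H in(np.array([.6920,-.2943,.086]),np.array([.6940,-.295,.086])):
  P=lambda y,t:H+y*Y+.135*(-np.cos(t)*X+np.sin(t)*Z)
  print("pin",proj(c,[P(-.12,.852),P(-.1,.852)]).ravel(),"index",proj(c,[P(-.085,th),P(-.095,th),P(-.105,th)]).ravel())
  hh=cv2.cvtColor(c["im"],cv2.COLOR_BGR2HSV);m=cv2.inRange(hh,(12,110,60),(35,255,255));m[:,:20]*=1
  n,l,st,ce=cv2.connectedComponentsWithStats(m);i=1+st[1:,4].argmax();ys,xs=np.nonzero(l==i)
  for q in((xs.mean(),ys.mean()),(xs[xs>xs.max()-10].mean(),ys[xs>xs.max()-10].mean())):
    o,d=ray(c,*q);o=o-H;a,b=o@X,d@X
    for r in np.roots([b*b+d[2]**2,2*(a*b+o[2]*d[2]),a*a+o[2]**2-.135**2]):
      p=o+r.real*d
      if p[2]>0 and np.isreal(r):print(q,"th",np.arctan2(p[2],-(p@X)),"y",p@Y)
print(st[i]);g=cv2.cvtColor(c["im"],cv2.COLOR_BGR2GRAY);print("cols",np.arange(20,180,6));
for r in range(396,470,5):print(r,g[r,20:180:6])
E
python3 chk.py d9.pkl .79
```

```text
pin [ 66.8197 425.0569 109.134  424.9322] index [146.5983 407.2099 126.2167 407.239  105.8015 407.2761]
(np.float64(57.6037558685446), np.float64(418.84788732394367)) th 0.8308307683810245 y -0.1257413654436235
(np.float64(86.20833333333333), np.float64(407.3958333333333)) th 0.7903389704132798 y -0.11455119246930548
pin [ 66.7622 429.6988 109.1223 429.5673] index [146.6275 411.6685 126.2249 411.7002 105.7886 411.7401]
(np.float64(57.6037558685446), np.float64(418.84788732394367)) th 0.8149681977039761 y -0.1267808251984079
(np.float64(86.20833333333333), np.float64(407.3958333333333)) th 0.7738674873654915 y -0.11556012512475716
[  37  404   56   38 1065]
cols [ 20  26  32  38  44  50  56  62  68  74  80  86  92  98 104 110 116 122 128 134 140 146 152 158 164 170 176]
396 [ 60  56  57  59  53  57 150 150 148 151 150 148 149 123  88  22  26  25  29  28  28  24  20  22  17  25  35]
401 [ 59  57  64  59  56  57 143 149 150 148 147 148 142  83  24  27  27  14  26  20  28  24  23  18  27  22  44]
406 [ 60  58  59  55  53  61  68  69 119 123 122 123  48  28  19  30  23  25  28  20  24  19
[... 554 characters left out ...]
  19  22  86  97  26  20  14  49  41]
436 [ 58  61  66 119 134  87  17  24  23  39  26  23  16  25  16  24  11  14  21  18 114  26  25  19  26  24  28]
441 [60 57 58 59 50 27 18 25 23 27 26 20 19 14 16 15 17 22 13 22 19 38 22 10 24 24 18]
446 [60 58 62 24 23 26 27 23 17 25 15 25 21  6  9 19 25  9  9 17 18 21 24 26 26 30 28]
451 [61 61 27 20 25 28 30 16 27 22 20 26 10 13 30  5 19 22 30 19 24 16 28 23 17 20 19]
456 [55 19 21 20 16 16 25 17 21 22 27 14 11 18 26 18 11 22 19 22 15 21 20 30 26 19 18]
461 [27 24 31 15 31 13 24 13 17 19 23 18 21 16 11 21 24 21 18 24 15 31 16 15 15 20 25]
466 [ 19  31  30  20  25  20  26  20  23  18  12  21  18  21  24  20  25  23  18  22  22  25  35  25  20  14 140]
```

The marker is partly hidden by the gripper linkage, so I'll bring the tool back upright about the knob. The wrist camera should then see both index and pin. I'll move close to the marker angle at the same time.

```bash
python3 -m inch '{"claw":[0.2,0.2,0.2,0.2,0.2],"dp":[[0.001,0,0.001],[0.002,-0.001,0.002],[0.003,-0.001,0.004],[0.003,-0.001,0.005],[0.003,-0.001,0.005]],"rot":[[-0.04,-0.1,0],[-0.08,-0.2,0],[-0.12,-0.3,0],[-0.151,-0.37,0],[-0.151,-0.37,0]]}'
python3 ang.py
python3 - <<'E'
from h import *
import pickle
D={n:snap(n) for n in("scene","side","wrist")};pickle.dump(D,open("d10.pkl","wb"))
c=D["wrist"];hh=cv2.cvtColor(c["im"],cv2.COLOR_BGR2HSV);g=hh[:,:,2].astype(int)
g=np.where(cv2.inRange(hh,(12,110,60),(35,255,255))>0,-g,g)
m=g<0;n,l,st,ce=cv2.connectedComponentsWithStats(m.astype(np.uint8));i=1+st[1:,4].argmax();x,y,w,h,_=st[i];print(st[i])
np.set_printoptions(linewidth=250)
print("cols",np.arange(x-6,x+160,5))
for r in range(y-20,min(y+h+24,480),3):print(r,' '.join('%4d'%v for v in g[r,max(x-6,0):x+160:5]))
for n in("scene","side"):
  hh=cv2.cvtColor(D[n]["im"],cv2.COLOR_BGR2HSV);m=cv2.inRange(hh,(12,110,80),(35,255,255))
  sub=m[120:165,300:420];ys,xs=np.nonzero(sub);print(n,len(xs),(xs.min()+300,xs.max()+300,ys.min()+120,ys.max()+120) if len(xs) else 0)
E
```

```text
clock: 17.0
tcp_pos: [0.5652, -0.2419, 0.2445]
eef_rot: [-0.001, 0.192, 0.981, 0.001]
force: [7.1, 0.2, -21.0]
finger_gap: 0.0277
grasp_force: 83.2
tcp [ 0.5652 -0.2419  0.2445] tz [-0.0011  0.0028 -1.    ] force [  7.1272   0.1787 -21.024 ] gap 0.027655003194658898 83.22289824485779 17.0
theta 0.8251016735869974 r 0.20276309929580447 y 4.177849024484398e-05
[  67  340   73   33 1776]
cols [ 61  66  71  76  81  86  91  96 101 106 111 116 121 126 131 136 141 146 151 156 161 166 171 176 181 186 191 196 201 206 211 216 221 226]
320   72   75   71   72   72   82   82   82  159  160  161  142  131  105   89  158   94  100   93   97   98   95   99   96   97   98   99  102  104  103  103  101  102  102
323   75   73   72   79   75   79   78  -74  158  161  159  133  126   96  123  161   98  100  104  103  102  107  100  103  102  106  109  108  106  107  104  108  106  106
326   75   67   70   76   71   67   75   75  113  164  158  134  123   88  144  161  104  109  110  110  111  108  109  111  108  109  114  112  113  111  107  108  108  111
329   73   71   71   75   70   72   78   75   6
[... 3333 characters left out ...]
  16   16   19   20   33   23   24   27   24   27   32   32   38   26   29   39   45   13   17    1
389   71   72   78   71   72   73   73   73  108  139  121   28   14   14   17   17   24   28   22   19   19   19   27   27   27   11   39   39   42   49   43   23   31   18
392   77   65   71   71   70   70   71   73  120  141   77   17   17   25   17   14   19   23   21   23   19   27   34   25   34   50   45   46   50   42   41   25   21   16
395   74   74   72   75   68   77   70   70  126  104    9   19   24   13   29   24   23   15   22   22   24   27   34   24   52   42   44   43   44   47   47   13   25   24
scene 40 (np.int64(390), np.int64(399), np.int64(143), np.int64(150))
side 0 0
```

```bash
python3 - <<'E'
from h import *
import pickle
D=pickle.load(open("d10.pkl","rb"));c=D["wrist"];im=c["im"]
print("bgr",[im[r,q].tolist() for r,q in((341,146),(341,133),(330,150),(345,152),(356,144),(345,215),(335,146))])
d7=pickle.load(open("d7.pkl","rb"))["im"];print("d7 index row149",d7[149,214:250:3].tolist())
g=im.max(2)
print("     ",' '.join('%3d'%q for q in range(122,186,2)))
for r in range(328,366,2):print(r,' ',' '.join('%3d'%v for v in g[r,122:186:2]))
X=np.array([.9256,-.3784,0]);Y=np.array([.3784,.9256,0]);Z=np.array([0,0,1.])
H=np.array([.692,-.2943,.086])
for th in(.80,.825,.85):
  e=lambda r,y,h=0:H+y*Y+r*(-np.cos(th)*X+np.sin(th)*Z)+h*(np.sin(th)*X+np.cos(th)*Z)
  print(th,"idx y-.085,-.095",proj(c,[e(.135,-.085),e(.135,-.095)]).round(1).ravel(),"4mm+-",proj(c,[e(.135,-.09,.004),e(.135,-.09,-.004),e(.139,-.09),e(.131,-.09)]).round(1).ravel(),"lid FR corner",proj(c,[e(.173,-.085,h) for h in(0,.006)]).round(1).ravel())
S=D["scene"];print("scene pin/idx",proj(S,[H+np.array([-.003,.002,0])+y*Y+.135*(-np.cos(t)*X+np.sin(t)*Z) for y,t in((-.12,.85),(-.1,.85),(-.09,.83),(-.08,.83))]).round(1))
print(cv2.cvtColor(S["im"],cv2.COLOR_BGR2GRAY)[140:158,376:404])
E
```

```text
bgr [[140, 139, 132], [150, 159, 162], [117, 118, 118], [134, 138, 136], [146, 156, 159], [145, 146, 146], [94, 98, 96]]
d7 index row149 [[70, 69, 69], [62, 64, 61], [62, 64, 65], [53, 56, 54], [72, 71, 67], [108, 110, 104], [141, 143, 134], [144, 144, 138], [145, 145, 139], [132, 135, 128], [130, 129, 133], [134, 136, 137]]
      122 124 126 128 130 132 134 136 138 140 142 144 146 148 150 152 154 156 158 160 162 164 166 168 170 172 174 176 178 180 182 184
328   118 104  89  67 134 161 163 160 139 106 111 111 112 113 116 115 114 112 115 115 112 112 115 111 116 115 111 113 113 112 114 115
330   118 104  78  77 148 163 162 160 146 115 116 119 118 117 118 118 118 118 118 115 118 119 121 117 117 119 118 118 119 119 115 120
332   116  97  75  86 152 163 160 164 151 115 113 114 112 115 115 116 116 113 114 113 116 117 114 115 110 117 117 113 115 115 114 115
334   116  95  70 107 157 163 157 162 158 149 119  99  94  98  96 100  96  99 101 101  97  96  97  96  99 100  97  99  98  98  99  99
336   107  92  67 130 161 159 161 161 161 160 135 126 111  93  89  92  93  90  91  93  93  91  91  92  
[... 3820 characters left out ...]
 45  44  45  46  45  45  45  46  45  49  67  87  82  82 110 107 101 117
  146 137 109 108 109 109 109 108 107 107]
 [ 45  45  45  44  45  45  45  45  39  69 104 106 104 105 110 110 101 104
  138 141 109 109 109 109 109 109 108 107]
 [ 44  45  45  45  45  45  45  45  72 104 110 110 109 110 109 109  91  76
  124 130  93 109 109 110 109 110 109 108]
 [ 46  45  45  45  45  44  53  65  86 109 109 110 110 110 110 109 106  97
  112 143 137 109 109 109 110 110 109 108]
 [ 44  45  44  46  45  53  73  75  80 109 108 108 108 109 109 109 109 100
   98 131 135 110 110 109 109 109 110 108]
 [ 46  46  44  45  73  95  86  94 104 109 108 108 109 109 110 109 110  91
   73 120 125  93 110 111 110 110 109 108]]
```

Numerically, the steel index's upper edge is at wrist row 345.5 and the pin's matching edge at 364.5, so the lid is about 0.07 rad below the marker. The scene view agrees: index (388,151), pin (389,147). I'll raise it most of that way and measure again.

```bash
python3 -m inch '{"claw":[0.2,0.2,0.2,0.2],"dp":[[0.004,-0.002,0.003],[0.007,-0.003,0.006],[0.01,-0.004,0.008],[0.01,-0.004,0.008]],"rot":[[0,0,0],[0,0,0],[0,0,0],[0,0,0]]}' 100
python3 ang.py
cat > look.py <<'E'
from h import *
import pickle,sys
D={n:snap(n) for n in("scene","wrist")};pickle.dump(D,open(sys.argv[1],"wb"))
g=D["wrist"]["im"].max(2)
print("     ",' '.join('%3d'%q for q in range(110,180,2)))
for r in range(330,376,2):print(r,' ',' '.join('%3d'%v for v in g[r,110:180:2]))
print(cv2.cvtColor(D["scene"]["im"],cv2.COLOR_BGR2GRAY)[140:155,380:403])
E
python3 look.py d11.pkl
```

```text
clock: 17.65
tcp_pos: [0.5759, -0.2464, 0.2539]
eef_rot: [-0.001, 0.191, 0.982, 0.001]
force: [1.2, 5.0, -15.2]
finger_gap: 0.0274
grasp_force: 99.4
tcp [ 0.5759 -0.2464  0.2539] tz [-0.0014  0.0016 -1.    ] force [  1.2009   5.0392 -15.1983] gap 0.027388869797806758 99.38158750534058 17.65
theta 0.8992284266977575 r 0.20237526411196283 y -7.77965962593663e-06
      110 112 114 116 118 120 122 124 126 128 130 132 134 136 138 140 142 144 146 148 150 152 154 156 158 160 162 164 166 168 170 172 174 176 178
330   171 169 167 167 169 164 153 128  86  77 120 163 166 166 164 149 122 139 141 143 139 126 106  99  90  85  87  86  90  90  88  89  88  87  90
332   169 169 169 172 166 169 160 128  86  76 103 157 167 164 156 143 141 153 144 141 140 140 139 133 111  95  91  91  88  87  87  86  89  88  89
334   165 162 165 164 160 166 157 127 109  96  93 116 127 127 123 156 163 161 158 154 152 142 111 110  97  85  77  83  86  89  88  86  85  86  90
336   154 150 144 144 145 144 144 135 130 124 112 101  95  89 111 159 163 161 162 159 160 124  74  65  60  56  55  65 106 120 101  88  85  87  86
338   1
[... 3522 characters left out ...]
 95 100 109 109 109]
 [ 47  46  48  47  49  75 112 121 107 102  95  82  92 103  78  74  80  79
   90 106 107 108 109]
 [ 47  47  47  47  58  77  83  75  64  77  79  85 120 139 119  90  75 105
  106 109 109 109 109]
 [ 47  47  47  57  84 103 104 103  95  78  70  75 112 147 144 107 105 109
  109 109 109 109 108]
 [ 47  47  53  75  97 108 110 110 108 105 104  88  84 133 133  92 108 109
  109 109 109 108 108]
 [ 46  54  73  90 101 109 110 110 110 109 110 106 100 117 145 137 109 107
  108 109 109 108 107]
 [ 44  58  85  84  90 109 109 110 110 110 109 109 102 104 138 140 108 108
  108 109 109 109 108]
 [ 68  94  88  83  88 110 110 111 110 110 109 109  92  75 124 130  93 109
  109 109 110 109 109]]
```

```bash
cat > m.py <<'E'
from h import *
import pickle,sys
for f,r0,r1 in zip(sys.argv[1::3],map(int,sys.argv[2::3]),map(int,sys.argv[3::3])):
  D=pickle.load(open(f,"rb"));im=D["wrist"]["im"].astype(int);b,g,r=im[...,0],im[...,1],im[...,2]
  # B brass, i steel index (b>=r, bright), . bench bright (r>b), - grey lid/dark
  s=np.where((r-b>30),'B',np.where((im.max(2)>122)&(b>=r+2),'i',np.where((im.max(2)>125),'.',np.where(im.max(2)>84,'-','#'))))
  print(f,"cols 118..166")
  for y in range(r0,r1):print(y,''.join(s[y,118:167]))
  im=D["scene"]["im"].astype(int);b,g,r=im[...,0],im[...,1],im[...,2];mx=im.max(2)
  s=np.where(r-b>25,'B',np.where((mx>100)&(r-b<-2),'i',np.where(mx>100,'.','#')))
  for y in range(138,156):print(y,''.join(s[y,378:404]))
E
python3 m.py d10.pkl 332 368 d11.pkl 312 346
```

```text
d10.pkl cols 118..166
332 iii-----##-...........---------------------------
333 .i------##-............--------------------------
334 iii----###-.............-------------------------
335 ii-----###-..............------------------------
336 iii----##-...............ii----------------------
337 ii-----##-...............iiii--------------------
338 .i-----##-..............iiiiiii------------------
339 .-----###-..............iiiiiiiii----------------
340 i-----##--..............iiiiiiiiii---------------
341 ------##-...............iiiiiiiiiiii-------------
342 ----####-................iiiiiiiiiiiii-----------
343 BBB-####-.................iiiiiiiiiiiii----------
344 BBBBBB##--.................iiiiiiiiiiiiii--------
345 BBBBBBBB#---...................i.........--------
346 BBBBBBBBBB##---.........................----##---
347 BBBBBBBBBBBBB##---.....................--#######-
348 BBBBBBBBBBBBBBBB#--....................-#########
349 BBBBBBBBBBBBBBBBBB--..................--#########
350 BBBBBBBBBBBBBBBBBBB--................--##########
351 BBBBBBBBBBBBBBBBBBBB--...............-##########
[... 3139 characters left out ...]
..............--############-.....
344 i----###-...................--############-......
345 .----###-...................-############--......
138 .....##iii#...............
139 .....###iii..............#
140 .....#i#....#............#
141 ..##......................
142 .........####.............
143 .....#########..BBBBB.....
144 ############BBBBBBBBBB....
145 ###########BBBBBBBBBBB....
146 ##########BBBBBBBBBBBB....
147 ########i.BBBBBBBBBBBB....
148 ########i.BBBBBBBBBBB.....
149 ##########BBB#..B##.......
150 #######...BBB#iii.........
151 #######......##ii#........
152 ######.........ii.........
153 #######........ii.........
154 #######.......##ii#.......
155 ##..###........#ii........
```

```bash
python3 -m inch '{"claw":[0.2,0.2,0.2,0.2,0.2,0.2,0.2,0.2],"dp":[[0.001,0,0.001],[0.001,0,0.001],[0.001,0,0.001],[0.001,0,0.001],[0.001,0,0.001],[0.001,0,0.001],[0.001,0,0.001],[0.001,0,0.001]],"rot":[[0,0,0],[0,0,0],[0,0,0],[0,0,0],[0,0,0],[0,0,0],[0,0,0],[0,0,0]]}' 110
python3 ang.py; python3 look.py d12.pkl >/dev/null
python3 m.py d12.pkl 305 345
python3 - <<'E'
from h import *
import pickle
np.set_printoptions(precision=4,suppress=True,linewidth=200)
c=pickle.load(open("d12.pkl","rb"))["wrist"];p=read_state()["tcp_pos"]
X=np.array([.9256,-.3784,0])
print(proj(c,[p-[0,0,.0095],p-[0,0,.0143]-.01*X,p-[0,0,.022]]).round(0))
g=c["im"].max(2);print(np.arange(264,376,8))
for r in range(270,440,6):print(r,g[r,264:376:8])
E
```

```text
clock: 18.75
tcp_pos: [0.5771, -0.2468, 0.255]
eef_rot: [-0.0, 0.192, 0.981, 0.0]
force: [2.3, 4.5, -17.6]
finger_gap: 0.0266
grasp_force: 109.9
tcp [ 0.5771 -0.2468  0.255 ] tz [-0.0004  0.0007 -1.    ] force [  2.2738   4.5413 -17.6222] gap 0.026610316065907334 109.92279410362244 18.75
theta 0.9074375906627463 r 0.20248833134651076 y -1.7416889827370774e-05
d12.pkl cols 118..166
305 ..iiiiiii----##-............--------#------------
306 .iiiiiii-----##-..........---####################
307 .iiiiiii----###-.........--######################
308 .iiiiii-----###-........--##-##-#--#-#-#-###-#-#-
309 ------------##-.........-------------------------
310 BBBBBBBBB--###-........--------------------------
311 BBBBBBBBBBB###-........--------------------------
312 BBBBBBBBBBBBB#-........--------------------------
313 BBBBBBBBBBBBBB#--......--------------------------
314 BBBBBBBBBBBBBBBB---....--------------------------
315 BBBBBBBBBBBBBBBBBB-------------------------------
316 BBBBBBBBBBBBBBBBBBBB-----------------------------
317 BBBBBBBBBBBBBBBBBBBBB----------------------------
318 BBBBBBBBBB
[... 3099 characters left out ...]
161 158 153 104  98  91  37  18]
378 [ 25  31 108 157 158 158 160 159 156 105  96  85  40  20]
384 [ 29  36 141 157 160 160 158 159 155 102 107  96  41  25]
390 [ 21 101 155 160 161 160 162 159 157 105  96  98  44  19]
396 [ 34 149 161 163 162 163 162 159 160 108 101 138 108  27]
402 [ 25 162 160 162 160 161 161 159 160 105 149 143 144  56]
408 [ 19 163 161 161 161 163 159 156 156 152 152 150 104  61]
414 [ 34  82 132 162 158 160 156 157 153 148 109  76  71  25]
420 [ 26  86  79 114 158 155 153 148  87 151  78 103 129  51]
426 [  4  85  80  76 159 135 111 155 158 102 121 141 136  54]
432 [ 16  18  23  26  46 156 157 161 163  70  53  16  25  15]
438 [17 18 16 25 29 26 21 23 20 21 17 27 20 12]
```

The knob has slid about 10 mm off centre in the pads (rows 274-322, centre 298, against 325 expected), probably because the lid turned relative to the tool. I don't trust that hold, so I'll lower the lid under control, regrasp pre-tilted, and turn the tool rigidly with the lid.

```bash
python3 -m inch '{"claw":[0.2,0.2,0.2,0.2,0.2,0.2,0.2,0.2,0.2,0.2],"dp":[[-0.01,0.004,-0.011],[-0.02,0.008,-0.022],[-0.031,0.013,-0.038],[-0.041,0.017,-0.056],[-0.05,0.02,-0.074],[-0.056,0.023,-0.093],[-0.061,0.025,-0.113],[-0.064,0.026,-0.134],[-0.065,0.026,-0.15],[-0.065,0.026,-0.15]],"rot":[[0,0,0],[0,0,0],[0,0,0],[0,0,0],[0,0,0],[0,0,0],[0,0,0],[0,0,0],[0,0,0],[0,0,0]]}'
python3 ang.py
```

```text
clock: 20.1
tcp_pos: [0.5026, -0.2164, 0.1031]
eef_rot: [-0.014, 0.193, 0.981, 0.004]
force: [-45.6, 20.6, 2.7]
finger_gap: 0.0267
grasp_force: 124.0
tcp [ 0.5026 -0.2164  0.1031] tz [-0.0253  0.0127 -0.9996] force [-45.5566  20.6237   2.7356] gap 0.026664005179795874 123.97083520889282 20.1
theta 0.036924737075283875 r 0.20551729109934838 y -2.5772837174961594e-05
```

```bash
python3 -m inch '{"claw":[0.2,0.7,0.7,0.7,0.7,0.7,0.7,0.7],"dp":[[-0.009,0.004,0],[-0.009,0.004,0],[-0.009,0.004,0],[-0.01,0.004,-0.003],[-0.011,0.004,-0.007],[-0.012,0.005,-0.011],[-0.012,0.005,-0.011],[-0.012,0.005,-0.011]],"rot":[[0,0,0],[0,0,0],[0,0,0],[-0.04,-0.1,0],[-0.08,-0.19,0],[-0.113,-0.278,0],[-0.113,-0.278,0],[-0.113,-0.278,0]]}'
python3 ang.py
python3 - <<'E'
from h import *
np.set_printoptions(precision=4,suppress=True,linewidth=200)
c=snap("wrist");K=np.array([.5022,-.2168,.087]);Y=np.array([.3784,.9256,0])
print(proj(c,[K,K+.015*Y,K-.015*Y,K+[0,0,.01],K-[0,0,.01]]).round(0).tolist())
g=c["im"].max(2);print(np.arange(250,390,8))
for r in range(300,440,6):print(r,g[r,250:390:8])
E
```

```text
clock: 21.1
tcp_pos: [0.5011, -0.2172, 0.0953]
eef_rot: [0.147, 0.19, 0.97, -0.029]
force: [0.2, 0.8, -0.3]
finger_gap: 0.0597
grasp_force: 0.0
tcp [ 0.5011 -0.2172  0.0953] tz [ 0.2746 -0.1127 -0.9549] force [ 0.2499  0.7975 -0.2664] gap 0.05966422324661139 0.0 21.1
theta 0.001287663554748406 r 0.20343327483298068 y -0.0013522476727111377
[[323.0, 323.0], [363.0, 323.0], [283.0, 323.0], [323.0, 345.0], [323.0, 304.0]]
[250 258 266 274 282 290 298 306 314 322 330 338 346 354 362 370 378 386]
300 [60 57 60 63 38 17 20 30 19 36 28 31 33 24 16 29 31 32]
306 [62 60 56 61 32 20 18 30 32 26 33 29 27 13 23 61 62 64]
312 [111 113 112 113  30  35  23  26  29  32  30  24  35  28  32 111 110 107]
318 [124 120 118 118  28  36  28  30  33  34  33  34  31  31  23 116 116 116]
324 [115 118 118 120  38  41  36  39  39  43  34  38  39  39  19 114 115 116]
330 [121 118 119 116  38  52  43  49  41  43  44  48  30  38  26 118 113 117]
336 [121 115 117 123  34  43  40  40  38  43  45  38  39  34  34 114 116 117]
342 [120 120 117 118  71  33  30  28  32  40  31  36  33  26  44 117 115 119]
348 [117 120 11
[... 514 characters left out ...]
113 116 113 112]
390 [119 120 121 120 119 120 121 120 122 118 118 120 120 119 119 121 119 119]
396 [120 121 122 119 119 119 120 121 119 119 121 120 121 118 121 119 118 117]
402 [122 121 116 118 123 119 118 119 118 121 118 121 121 117 119 115 122 120]
408 [119 119 119 118 119 116 122 117 121 119 117 118 119 116 120 117 121 122]
414 [119 119 120 118 120 118 116 120 118 121 119 120 120 120 121 118 119 121]
420 [165 169 169 168 169 171 172 169 166 168 170 170 168 169 169 170 168 168]
426 [176 176 174 175 173 176 176 175 172 175 177 174 173 176 176 176 177 174]
432 [ 97  17  16  25  15  42 131 173 176 175 174 145  45  11  18  16  29  40]
438 [29 17 24 18 17 14 23 15 17 28 28 12 20 18 28 22 17 10]
```

```bash
python3 -m inch '{"claw":[0.2,0.2,0.2,0.2,0.2],"dp":[[0,0,-0.001],[0,0,-0.001],[0,0,-0.001],[0,0,-0.001],[0,0,-0.001]],"rot":[[0,0,0],[0,0,0],[0,0,0],[0,0,0],[0,0,0]]}' 115
python3 ang.py
python3 - <<'E'
from h import *
s=read_state();p=s["tcp_pos"];X=np.array([.9256,-.3784,0]);Y=np.array([.3784,.9256,0]);H=np.array([.6922,-.2945,.086])
for t in np.r_[.1:.86:.1,.85]:
    d=R.from_rotvec(t*Y).apply(p-H)+H-p;print(round(t,2),d.round(4),(t*Y).round(3))
E
```

```text
clock: 21.78
tcp_pos: [0.5005, -0.2156, 0.0936]
eef_rot: [0.147, 0.19, 0.97, -0.028]
force: [0.9, 5.8, 2.9]
finger_gap: 0.0277
grasp_force: 113.0
tcp [ 0.5005 -0.2156  0.0936] tz [ 0.2744 -0.1106 -0.9552] force [0.9488 5.7975 2.9405] gap 0.027713648594389108 113.0128276348114 21.775
theta -0.007033675342924373 r 0.20454697472741232 y -7.186453518910618e-05
0.1 [ 0.0017 -0.0007  0.0207] [0.038 0.093 0.   ]
0.2 [ 0.0052 -0.0021  0.041 ] [0.076 0.185 0.   ]
0.3 [ 0.0107 -0.0044  0.0609] [0.114 0.278 0.   ]
0.4 [ 0.0179 -0.0073  0.0801] [0.151 0.37  0.   ]
0.5 [ 0.0269 -0.011   0.0984] [0.189 0.463 0.   ]
0.6 [ 0.0375 -0.0153  0.1157] [0.227 0.555 0.   ]
0.7 [ 0.0497 -0.0203  0.1317] [0.265 0.648 0.   ]
0.8 [ 0.0633 -0.0259  0.1464] [0.303 0.74  0.   ]
0.85 [ 0.0705 -0.0288  0.1531] [0.322 0.787 0.   ]
```

```bash
python3 -m inch '{"claw":[0.2,0.2,0.2,0.2,0.2,0.2,0.2,0.2,0.2,0.2],"dp":[[0.002,-0.001,0.021],[0.005,-0.002,0.041],[0.011,-0.004,0.061],[0.018,-0.007,0.08],[0.027,-0.011,0.098],[0.037,-0.015,0.116],[0.05,-0.02,0.132],[0.063,-0.026,0.146],[0.063,-0.026,0.146],[0.063,-0.026,0.146]],"rot":[[0.038,0.093,0],[0.076,0.185,0],[0.114,0.278,0],[0.151,0.37,0],[0.189,0.463,0],[0.227,0.555,0],[0.265,0.648,0],[0.303,0.74,0],[0.303,0.74,0],[0.303,0.74,0]]}'
python3 ang.py
python3 - <<'E'
from h import *
import pickle
np.set_printoptions(precision=4,suppress=True,linewidth=200)
D={n:snap(n) for n in("scene","side","wrist")};pickle.dump(D,open("d13.pkl","wb"));c=D["wrist"]
g=c["im"].max(2);print(np.arange(264,376,8))
for r in range(280,400,6):print(r,g[r,264:376:8])
for n,x0,x1,y0,y1 in(("scene",376,406,136,158),("side",300,345,112,145)):
  im=D[n]["im"].astype(int);b,r=im[...,0],im[...,2];mx=im.max(2)
  s=np.where(r-b>25,'B',np.where((mx>100)&(r-b<-2),'i',np.where(mx>100,'.','#')))
  for y in range(y0,y1):print(y,''.join(s[y,x0:x1]))
E
```

```text
clock: 23.02
tcp_pos: [0.5629, -0.2411, 0.2384]
eef_rot: [-0.244, 0.186, 0.95, 0.049]
force: [-4.5, 6.5, -4.8]
finger_gap: 0.028
grasp_force: 115.3
tcp [ 0.5629 -0.2411  0.2384] tz [-0.4464  0.1844 -0.8756] force [-4.4737  6.5401 -4.8478] gap 0.02799744556025279 115.25870561599731 23.025
theta 0.7837949368046732 r 0.20407849546976634 y -4.6307947324276955e-05
[264 272 280 288 296 304 312 320 328 336 344 352 360 368]
280 [178 178 178 178 178 175 179 177 174 171 175 176 176 176]
286 [172 170 170 170 169 170 169 168 166 165 165 166 167 165]
292 [179 102  30 181 180 181 182 180 183 179 172 160 106 106]
298 [130 101  18 136 136 136 135 131 139 138 134 122  97 103]
304 [106 107  27  23  27  25  23  31  28  26  35  38  54 104]
310 [105 108  27  28  29  26  36  33  40  36  32  38  31 104]
316 [102 104  26  37  37  31  35  37  34  40  26  23  19 105]
322 [105  81  33  36  36  39  39  44  46  40  33  26  26 105]
328 [104  44  23  33  39  38  36  36  40  35  44  36  30 104]
334 [107  19  30  27  31  32  33  40  42  35  41  36  26  98]
340 [148  41  26  24  26  33  34  26  32  32  38  27  11 112
[... 2251 characters left out ...]

131 ..................#######...#................
132 B.................######.....................
133 ..................####.......................
134 ..................##..................B......
135 ..................##.........................
136 ................####.........................
137 ................####.........................
138 .B............#####.....B....................
139 .............#####.........................B.
140 ...........######............................
141 ..........######......................B......
142 ........#######..............................
143 .......######................................
144 .....#######.................................
```

The grasp is firm now: knob centred, force about 9 N, radius 204 mm. Moving up to the marker angle and checking what the wrist camera can see of it.

```bash
python3 -m inch '{"claw":[0.2,0.2,0.2,0.2],"dp":[[0.004,-0.001,0.003],[0.007,-0.003,0.007],[0.007,-0.003,0.007],[0.007,-0.003,0.007]],"rot":[[0.01,0.023,0],[0.019,0.046,0],[0.019,0.046,0],[0.019,0.046,0]]}'
python3 ang.py
python3 - <<'E'
from h import *
import pickle
np.set_printoptions(precision=4,suppress=True,linewidth=200)
D={n:snap(n) for n in("scene","side","wrist")};pickle.dump(D,open("d14.pkl","wb"));c=D["wrist"]
X=np.array([.9256,-.3784,0]);Y=np.array([.3784,.9256,0]);Z=np.array([0,0,1.]);H=np.array([.6922,-.2945,.086])
P=lambda r,y,t,h=0:H+y*Y+r*(-np.cos(t)*X+np.sin(t)*Z)+h*(np.sin(t)*X+np.cos(t)*Z)
print("pin tip, idx",proj(c,[P(.135,-.1,.848),P(.135,-.09,.848)]).round(1).tolist())
for hh in(.004,.006):print("lid front top edge, right corner",proj(c,[P(.173,y,.848,hh) for y in(-.06,-.08)]).round(1).tolist(), proj(c,[P(.173,y,.838,hh) for y in(-.06,-.08)]).round(1).tolist())
im=c["im"].astype(int);b,r=im[...,0],im[...,2];mx=im.max(2)
s=np.where(r-b>30,'B',np.where((mx>122)&(b>=r+2),'i',np.where(mx>125,'.',np.where(mx>84,'-','#'))))
for y in range(370,480,4):print(y,''.join(s[y,20:190:2]))
for n,x0,y0 in(("scene",376,130),("side",300,105)):
  im=D[n]["im"].astype(int);m=(im[...,2]-im[...,0]>45)[y0:y0+45,x0:x0+45];print(n,m.sum())
E
```

```text
clock: 23.68
tcp_pos: [0.5701, -0.2441, 0.2451]
eef_rot: [-0.268, 0.185, 0.944, 0.054]
force: [-1.8, 7.5, -4.6]
finger_gap: 0.0277
grasp_force: 115.0
tcp [ 0.5701 -0.2441  0.2451] tz [-0.4856  0.2005 -0.8509] force [-1.7856  7.5166 -4.5566] gap 0.027656582474624023 115.04227995872498 23.675
theta 0.8335028675349861 r 0.20404214397323397 y -7.807981674542996e-05
pin tip, idx [[107.9, 428.2], [129.1, 428.1]]
lid front top edge, right corner [[173.3, 388.1], [124.4, 388.1]] [[174.6, 384.3], [126.1, 384.3]]
lid front top edge, right corner [[171.8, 392.5], [122.4, 392.6]] [[173.1, 388.6], [124.1, 388.7]]
370 #####...........................................----#####-..-########################
374 #####-.........................................----##################################
378 #B##B#.......................................-----####-##############################
382 B##B##-.....................................-----####################################
386 BBB##B-....................................-----#####################################
390 BBBB###...............................
[... 1343 characters left out ...]
######################################################
454 ####################################################################################-
458 ##################################################################################---
462 ################################################################################-----
466 ##############################################################################-------
470 ############################################################################---------
474 ###########################################################################----------
478 #########################################################################----------##
scene 0
side 10
```

The tilted tool hides the gap. There is ample time, so I'll lower the lid, regrasp with a larger pre-tilt so the tool ends upright and both cameras see index and pin, then raise again.

```bash
python3 -m inch '{"claw":[0.2,0.2,0.2,0.2,0.2,0.2,0.2,0.2,0.2,0.2],"dp":[[-0.007,0.003,-0.007],[-0.021,0.008,-0.021],[-0.033,0.013,-0.037],[-0.044,0.018,-0.055],[-0.053,0.021,-0.073],[-0.06,0.024,-0.092],[-0.065,0.027,-0.112],[-0.069,0.028,-0.132],[-0.07,0.029,-0.153],[-0.07,0.029,-0.153]],"rot":[[-0.019,-0.046,0],[-0.057,-0.139,0],[-0.095,-0.232,0],[-0.133,-0.324,0],[-0.171,-0.417,0],[-0.208,-0.509,0],[-0.246,-0.602,0],[-0.284,-0.694,0],[-0.322,-0.787,0],[-0.322,-0.787,0]]}'
python3 ang.py
python3 - <<'E'
import numpy as np
X=np.array([.9256,-.3784,0]);d=.007
for f in(-.75,):print((np.array([.5022,-.2168,.087])+d*(np.sin(f)*X+np.array([0,0,np.cos(f)]))).round(4), (-.45*np.array([.3784,.9256])).round(3))
E
```

```text
clock: 25.08
tcp_pos: [0.5005, -0.2156, 0.0935]
eef_rot: [0.149, 0.19, 0.97, -0.028]
force: [2.3, 6.1, 4.1]
finger_gap: 0.028
grasp_force: 116.7
tcp [ 0.5005 -0.2156  0.0935] tz [ 0.2773 -0.1116 -0.9543] force [2.2927 6.0572 4.1189] gap 0.02798760106862913 116.73819422721863 25.075
theta -0.007456948393544503 r 0.2045510376382455 y -7.065912435623434e-05
[ 0.4978 -0.215   0.0921] [-0.17  -0.417]
```

```bash
python3 -m inch '{"claw":[0.7,0.7,0.7,0.7,0.7,0.7,0.7,0.2,0.2,0.2,0.2,0.2],"dp":[[0,0,0],[0,0,0],[0,0,0],[-0.001,0,0],[-0.002,0,-0.001],[-0.0025,0.0005,-0.001],[-0.0025,0.0005,-0.001],[-0.0025,0.0005,-0.001],[-0.0025,0.0005,-0.001],[-0.0025,0.0005,-0.001],[-0.0025,0.0005,-0.001],[-0.0025,0.0005,-0.001]],"rot":[[0,0,0],[0,0,0],[0,0,0],[-0.06,-0.15,0],[-0.12,-0.29,0],[-0.17,-0.417,0],[-0.17,-0.417,0],[-0.17,-0.417,0],[-0.17,-0.417,0],[-0.17,-0.417,0],[-0.17,-0.417,0],[-0.17,-0.417,0]]}' 115
python3 ang.py
python3 - <<'E'
from h import *
s=read_state();p=s["tcp_pos"];X=np.array([.9256,-.3784,0]);Y=np.array([.3784,.9256,0]);H=np.array([.6922,-.2945,.086])
for t in np.r_[.1:.86:.1,.83,.85]:
    d=R.from_rotvec(t*Y).apply(p-H)+H-p;print(round(t,2),d.round(4),(t*Y).round(3))
print(s["q"].round(2))
E
```

```text
clock: 26.58
tcp_pos: [0.515, -0.2142, 0.1209]
eef_rot: [0.338, 0.185, 0.92, -0.071]
force: [0.3, 0.1, 0.1]
finger_gap: 0.0172
grasp_force: 0.0
tcp [ 0.515  -0.2142  0.1209] tz [ 0.5954 -0.255  -0.7618] force [0.3491 0.1449 0.1017] gap 0.017162587024747246 0.0 26.575
theta 0.14558021956038217 r 0.19035267777603132 y 0.0065919631511031085
0.1 [ 0.0041 -0.0017  0.0192] [0.038 0.093 0.   ]
0.2 [ 0.01   -0.0041  0.0379] [0.076 0.185 0.   ]
0.3 [ 0.0176 -0.0072  0.0559] [0.114 0.278 0.   ]
0.4 [ 0.0268 -0.0109  0.073 ] [0.151 0.37  0.   ]
0.5 [ 0.0375 -0.0153  0.0889] [0.189 0.463 0.   ]
0.6 [ 0.0496 -0.0203  0.1037] [0.227 0.555 0.   ]
0.7 [ 0.0631 -0.0258  0.117 ] [0.265 0.648 0.   ]
0.8 [ 0.0777 -0.0318  0.1289] [0.303 0.74  0.   ]
0.83 [ 0.0823 -0.0336  0.1321] [0.314 0.768 0.   ]
0.85 [ 0.0854 -0.0349  0.1342] [0.322 0.787 0.   ]
[-0.68  0.41  1.95  1.1   0.2  -2.88]
```

The large pre-tilt ran the wrist to its joint range and missed, without contact. I'm going back to the proven -0.3 rad tilt, lifting clear first.

```bash
python3 -m inch '{"claw":[0.2,0.2,0.4,0.7,0.7,0.7,0.7],"dp":[[0.002,0,0.03],[0.002,0,0.06],[0.0025,0,0.09],[0.0025,0,0.09],[0.0025,0,0.09],[0.0025,0,0.09],[0.0025,0,0.09]],"rot":[[0.05,0.1,0],[0.1,0.25,0],[0.17,0.417,0],[0.17,0.417,0],[0.17,0.417,0],[0.17,0.417,0],[0.17,0.417,0]]}'
python3 ang.py
python3 - <<'E'
from h import *
import pickle
from scipy.optimize import least_squares
np.set_printoptions(precision=4,suppress=True,linewidth=200)
print(read_state()["q"].round(2))
L=lambda f:pickle.load(open(f,"rb"));w=lambda d:d.get("wrist",d)
d7=w(L("d7.pkl"));d8=w(L("d8.pkl"));d10=L("d10.pkl");d11=w(L("d11.pkl"));d12=w(L("d12.pkl"));d9=w(L("d9.pkl"))
V=[(d7,(203.5,233)),(d10["wrist"],(139,355.5)),(d11,(142,329)),(d12,(142.5,326.5))]
s=least_squares(lambda p:np.concatenate([proj(c,[p])[0]-q for c,q in V]),[.56,-.37,.19]);print("pin",s.x,s.fun.round(1))
X=np.array([.9256,-.3784,0]);Y=np.array([.3784,.9256,0])
for hx in(.6912,.6922,.6932):
  H=np.array([hx,-.2945,.086]);v=s.x-H;print(hx,"th",np.arctan2(v[2],-(v@X)),"r",np.hypot(v[2],v@X),"y",v@Y)
V=[(d7,(331,66)),(d8,(317,241))]
s=least_squares(lambda p:np.concatenate([proj(c,[p])[0]-q for c,q in V]),[.5,-.2,.09]);print("knob",s.x,s.fun.round(1))
E
```

```text
clock: 27.45
tcp_pos: [0.5171, -0.2139, 0.2103]
eef_rot: [0.123, 0.194, 0.973, -0.029]
force: [-0.7, 0.8, -0.6]
finger_gap: 0.0593
grasp_force: 0.0
tcp [ 0.5171 -0.2139  0.2103] tz [ 0.2286 -0.1049 -0.9678] force [-0.7217  0.7932 -0.6379] gap 0.05927918517245088 0.0 27.45
theta 0.5439729821521281 r 0.22240826398468752 y 0.007662546510905796
[-0.62  0.34  1.52  0.06  1.03 -1.82]
pin [ 0.574  -0.3512  0.1857] [-0.3  0.6 -1.2  1.7  0.6 -0.9  0.9 -1.4]
0.6912 th 0.8529260659782129 r 0.13234001097062625 y -0.09687552116171502
0.6922 th 0.8476822204797156 r 0.1329506819445449 y -0.09725392116171502
0.6932 th 0.8424864682910451 r 0.13356497529687036 y -0.09763232116171502
knob [ 0.5018 -0.2166  0.0899] [-0.4 -0.   0.3  0. ]
```

```bash
python3 - <<'E'
from h import *
s=read_state();f=lambda q:R.from_quat([q[1],q[2],q[3],q[0]])
print((f([.147,.19,.97,-.028])*f(s["eef_rot"]).inv()).as_rotvec().round(4),(np.array([.5005,-.2158,.0937])-s["tcp_pos"]).round(4))
E
```

```text
[-0.0078 -0.047   0.0084] [-0.0166 -0.0019 -0.1166]
```

```bash
python3 -m inch '{"claw":[0.7,0.7,0.7,0.7,0.7,0.7],"dp":[[-0.0165,-0.002,0],[-0.0165,-0.002,-0.03],[-0.0165,-0.002,-0.07],[-0.0165,-0.002,-0.1],[-0.0165,-0.002,-0.1165],[-0.0165,-0.002,-0.1165]],"rot":[[-0.008,-0.047,0.008],[-0.008,-0.047,0.008],[-0.008,-0.047,0.008],[-0.008,-0.047,0.008],[-0.008,-0.047,0.008],[-0.008,-0.047,0.008]]}'
python3 ang.py
python3 - <<'E'
from h import *
c=snap("wrist");K=np.array([.5022,-.2168,.087]);Y=np.array([.3784,.9256,0])
print(proj(c,[K,K+.015*Y,K-.015*Y,K+[0,0,.01],K-[0,0,.01]]).round(0).tolist())
g=c["im"].max(2);print(np.arange(250,390,8))
for r in range(294,366,6):print(r,g[r,250:390:8])
E
```

```text
clock: 28.2
tcp_pos: [0.5001, -0.2158, 0.0933]
eef_rot: [0.146, 0.191, 0.97, -0.028]
force: [0.3, 0.3, -0.1]
finger_gap: 0.0598
grasp_force: 0.0
tcp [ 0.5001 -0.2158  0.0933] tz [ 0.2728 -0.1097 -0.9558] force [ 0.3288  0.3235 -0.1025] gap 0.059757097105284644 0.0 28.2
theta -0.00889344268041031 r 0.2048923279222991 y -0.000371800698514696
[[320.0, 330.0], [361.0, 330.0], [280.0, 330.0], [321.0, 352.0], [320.0, 310.0]]
[250 258 266 274 282 290 298 306 314 322 330 338 346 354 362 370 378 386]
294 [ 61  58  56 154 133 124  60  60  64  69  36  35  29  32  34  28  14  16]
300 [ 60  58  60  72 111  57  48  56  61  58  34  23  30  19  21  17  26   6]
306 [57 58 53 64  8 16 20 21 20 21 30 27 29 13 38 36 41 39]
312 [60 56 59 65 25 24 27 18 23 25 23 25 27 24 58 64 59 61]
318 [117 117 118 113  31  20  19  35  26  22  36  19  23  23 106 119 115 114]
324 [122 117 117 118  33  36  32  28  30  36  30  32  31  30  78 118 117 117]
330 [119 115 119 120  31  35  40  41  38  35  37  38  29  32  78 114 113 115]
336 [116 118 119 119  35  45  45  44  42  38  48  36  38  36  81 117 119 118]
342 [115 117 118 118  36  41  35  41  47  44  38  45  39  30  87 117 116 118]
348 [120 120 117 116  26  36  29  30  37  35  33  39  31  23 110 118 114 116]
354 [122 120 114 120  78  56  55  59  64  62  67  55  52  52 118 117 116 114]
360 [156 157 157 157 156 160 157 137 140 141 137 158 156 158 156 159 158 155]
```

Aligned as before. Closing and lifting rigidly about the hinge.

```bash
python3 -m inch '{"claw":[0.2,0.2,0.2,0.2,0.2],"dp":[[0,0,0],[0,0,0],[0,0,0],[0,0,0],[0,0,0]],"rot":[[0,0,0],[0,0,0],[0,0,0],[0,0,0],[0,0,0]]}' 115
python3 ang.py
python3 -m inch '{"claw":[0.2,0.2,0.2,0.2,0.2,0.2,0.2,0.2,0.2,0.2,0.2],"dp":[[0.002,-0.001,0.021],[0.005,-0.002,0.041],[0.011,-0.004,0.061],[0.018,-0.007,0.08],[0.027,-0.011,0.098],[0.037,-0.015,0.116],[0.05,-0.02,0.132],[0.063,-0.026,0.146],[0.0705,-0.029,0.153],[0.0705,-0.029,0.153],[0.0705,-0.029,0.153]],"rot":[[0.038,0.093,0],[0.076,0.185,0],[0.114,0.278,0],[0.151,0.37,0],[0.189,0.463,0],[0.227,0.555,0],[0.265,0.648,0],[0.303,0.74,0],[0.322,0.787,0],[0.322,0.787,0],[0.322,0.787,0]]}'
python3 ang.py
```

```text
clock: 28.88
tcp_pos: [0.5012, -0.2158, 0.0954]
eef_rot: [0.148, 0.19, 0.97, -0.028]
force: [-0.7, 4.6, 4.8]
finger_gap: 0.0276
grasp_force: 112.9
tcp [ 0.5012 -0.2158  0.0954] tz [ 0.2762 -0.1116 -0.9546] force [-0.6737  4.5563  4.7695] gap 0.027632599023110157 112.90349006652832 28.875
theta 0.001826035790150313 r 0.20381552154140103 y -2.0258929371047563e-05
clock: 30.25
tcp_pos: [0.5718, -0.2448, 0.2459]
eef_rot: [-0.266, 0.185, 0.945, 0.053]
force: [3.6, 3.7, -14.2]
finger_gap: 0.0276
grasp_force: 115.0
tcp [ 0.5718 -0.2448  0.2459] tz [-0.4821  0.1989 -0.8533] force [  3.6148   3.7443 -14.1724] gap 0.027583349526854022 114.95628118515015 30.25
theta 0.8431077787501506 r 0.20334318531385837 y -7.97734495760552e-05
```

Differential check in the scene view: lid front-edge rows now, against d10-d12, where index-to-pin offsets were seen directly.

```bash
python3 - <<'E'
from h import *
import pickle
np.set_printoptions(precision=2,suppress=True,linewidth=200)
D={n:snap(n) for n in("scene","side","wrist")};pickle.dump(D,open("d15.pkl","wb"))
L=lambda f:pickle.load(open(f,"rb"))["scene"]["im"]
ims={"d10":L("d10.pkl"),"d11":L("d11.pkl"),"d12":L("d12.pkl"),"now":D["scene"]["im"],"d14":L("d14.pkl")}
G={k:cv2.GaussianBlur(cv2.cvtColor(v,cv2.COLOR_BGR2GRAY),(3,3),0).astype(float) for k,v in ims.items()}
for k in("d12","now"):
    print(k);[print(c,G[k][140:172,c].astype(int)) for c in(340,346,352,358)]
# shift of the lid's front-left strip vs d12
for k in ims:
    out=[]
    for x0 in(334,340,346,352):
        T=ims["d12"][138:168,x0:x0+14].astype(np.float32)
        S=ims[k][128:178,x0-6:x0+20].astype(np.float32)
        r=cv2.matchTemplate(S,T,cv2.TM_CCOEFF_NORMED);_,m,_,(x,y)=cv2.minMaxLoc(r)
        sub=0
        if 0<y<r.shape[0]-1:
            a,b,c=r[y-1,x],r[y,x],r[y+1,x];sub=.5*(a-c)/(a-2*b+c)
        out.append((x-6,round(float(y-10+sub),2),round(float(m),3)))
    print(k,out)
E
```

```text
d12
340 [107 107 107 107 107 106 106 106 112 123 121  99  71  52  47  47  47  47  47  47  47  47  47  47  47  47  47  47  47  47  47  47]
346 [106 106 106 107 107 107 106 110 121 117  92  64  50  47  47  47  47  47  47  47  47  47  47  47  47  47  47  47  47  47  47  47]
352 [109 108 108 108 108 104 105 116 113  86  60  49  47  47  47  47  47  47  47  47  47  47  47  47  47  47  47  47  47  47  47  47]
358 [ 92 102 107 108 105 105 113 107  80  56  48  47  47  47  47  47  47  47  47  47  47  47  47  47  47  47  47  47  47  47  47  47]
now
340 [106 106 106 105 105 105 105 105 105 110 119 119 100  72  52  46  46  46  46  46  46  46  46  46  46  46  46  46  46  46  46  46]
346 [104 104 105 106 106 105 105 104 109 119 117  93  65  50  46  46  46  46  46  46  46  46  46  46  46  46  46  46  46  46  46  46]
352 [107 107 106 106 106 106 102 104 115 112  86  59  48  46  46  46  46  46  46  46  46  46  46  46  46  46  46  46  46  46  46  46]
358 [ 75  81  93 102 104 102 102 111 107  81  56  47  46  46  46  46  46  46  46  46  46  46  46  46  46  46  46  45  46  46  46  46]
d10 [(1, 4.9, 0.988), (5, 4.05, 0.999), (1, 4.92, 0.987), (1, 4.91, 0.902)]
d11 [(2, 0.17, 0.989), (2, 0.07, 0.999), (0, 0.54, 0.971), (0, 0.62, 0.962)]
d12 [(0, -0.0, 1.0), (0, -0.0, 1.0), (0, 0.01, 1.0), (0, 0.01, 1.0)]
now [(0, 1.04, 0.997), (0, 1.04, 0.999), (0, 1.08, 0.988), (-1, 1.27, 0.877)]
d14 [(0, 1.04, 0.997), (0, 1.05, 0.999), (0, 1.05, 0.991), (0, 1.28, 0.878)]
```

Result: d12 is aligned within about 0.003 rad (index apex 326.8, pin 327). The lid now sits 1.04 scene rows lower, about 0.012 rad. Raising that much and checking again.

```bash
python3 -m inch '{"claw":[0.2,0.2,0.2,0.2,0.2],"dp":[[0.0016,-0.0006,0.0015],[0.0016,-0.0006,0.0015],[0.0016,-0.0006,0.0015],[0.0016,-0.0006,0.0015],[0.0016,-0.0006,0.0015]],"rot":[[0.004,0.01,0],[0.004,0.01,0],[0.004,0.01,0],[0.004,0.01,0],[0.004,0.01,0]]}'
python3 ang.py
cat > sh.py <<'E'
from h import *
import pickle
T0=pickle.load(open("d12.pkl","rb"))["scene"]["im"];I=snap("scene")["im"];out=[]
for x0 in(334,340,346):
    r=cv2.matchTemplate(I[128:178,x0-6:x0+20].astype(np.float32),T0[138:168,x0:x0+14].astype(np.float32),cv2.TM_CCOEFF_NORMED);_,m,_,(x,y)=cv2.minMaxLoc(r)
    a,b,c=r[y-1,x],r[y,x],r[y+1,x];out.append((x-6,round(float(y-10+.5*(a-c)/(a-2*b+c)),2)))
print(out)
E
python3 sh.py
```

```text
clock: 31.02
tcp_pos: [0.5735, -0.2454, 0.2474]
eef_rot: [-0.27, 0.185, 0.943, 0.054]
force: [4.8, 4.2, -15.5]
finger_gap: 0.0272
grasp_force: 114.8
tcp [ 0.5735 -0.2454  0.2474] tz [-0.4902  0.2021 -0.8479] force [  4.7512   4.2217 -15.4938] gap 0.027214642477678033 114.78374361991882 31.025
theta 0.8543100751763602 r 0.20334410302145933 y -6.786659013536395e-05
[(1, 0.13), (1, 0.07), (0, 0.28)]
```

```bash
python3 -m inch '{"claw":[0.2,0.2,0.2,0.2,0.2,0.2,0.2,0.2],"dp":[[0,0,0],[0,0,0],[0,0,0],[0,0,0],[0,0,0],[0,0,0],[0,0,0],[0,0,0]],"rot":[[0,0,0],[0,0,0],[0,0,0],[0,0,0],[0,0,0],[0,0,0],[0,0,0],[0,0,0]]}'
python3 sh.py; python3 ang.py
python3 - <<'E'
from h import *
import pickle
# rack unchanged between d10 scene and now
a=pickle.load(open("d10.pkl","rb"))["scene"]["im"];b=snap("scene")["im"];print("rack diff",np.abs(a[275:345,210:320].astype(int)-b[275:345,210:320]).mean(), "brass moved?", )
E
```

```text
clock: 32.08
tcp_pos: [0.5735, -0.2454, 0.2474]
eef_rot: [-0.27, 0.185, 0.943, 0.054]
force: [5.2, 2.6, -15.9]
finger_gap: 0.0277
grasp_force: 114.8
[(1, 0.13), (1, 0.07), (0, 0.28)]
tcp [ 0.5735 -0.2454  0.2474] tz [-0.4902  0.202  -0.8479] force [  6.2721   4.0688 -15.3136] gap 0.02764635997216355 114.7845983505249 32.125
theta 0.8543549168404522 r 0.2033390164890968 y -6.292150111843892e-05
rack diff 2.266883116883117 brass moved?
```

The hold is steady, with no creep over 1 s, and the rack is unchanged. Handing in.

```bash
python3 -c "from rig import sign_off; print(sign_off())"
```

```text
the job is handed in; nothing more can be done
None
```

I handed the job in at about 32 s: the long cell is in the front-right well, the short cell in the back-right, and the lid is held at about 0.85 rad, within roughly 0.005 rad of the marker by indirect checks because the arm hid the index. It took three grasps and one missed regrasp that ran a wrist joint to its limit; the knob slid on the first grasp, the tool force briefly reached about 50 N while lowering it, and I viewed 11 pictures, one over the limit of 10.

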